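# Weigh a basket of microscope parts on the hanging spring balance

## Task

Weigh the wire basket of microscope parts on the spring balance before it goes into the ultrasonic bath: lift it by its front grip, keep it about level, and hang its bail on the balance's hook. Ease the weight down slowly, a few centimetres a second, until the hook carries all of it and the gripper none, then let go, so that the pointer settles at the weight without a jump or bounce and is never pushed to the end of its scale. Move clear and leave the basket hanging freely and still; do not knock the balance, the hook or its stand, and leave the things round about where they are.

Things in the scene. Friction and masses are not known exactly. Their poses are not given: they have to be found in the camera images.
- stand: fixed lab retort stand: base plate 220 x 140 x 12 mm (x -65 to +155), 12 mm steel rod 650 mm tall at x = +125 mm, clamp arms holding an upright clear tube, the spring balance (33 mm wide over its caps, 326 to 611 mm above the bench). Origin: on the bench straight below the hook and the tube's axis; z up; the hook opens towards -x, roughly towards the robot.
- hook_seat (a point): seat of the steel J hook under the tube: 5 mm wire bent in the stand's x-z plane, a U 18 mm wide inside between front leg (-x) and back leg (+x); its stem leans from the back leg (24 mm above the seat) to the tube's axis (42 mm above). This point, where the bail wire's centre hangs, is on the tube's axis, 275 mm above the bench unloaded; the hook's underside is 8 mm lower. Axes as the stand's.
- hook_tip (a point): top of the free end of the hook's front leg, 14.5 mm towards -x from the seat and 16.5 mm above it. The bail passes over this tip from -x (free height above it about 34 mm), then down into the U.
- pointer (a joint): how far the hook and the black pointer disc in the tube are pulled down, m: 0 unloaded, 0.125 at the full scale of 10 N, stop at 0.130. Spring rate 80 N/m (each N lowers the hook 12.5 mm); lightly damped, it bounces if its load changes suddenly.
- basket: square steel wire basket 110 x 110 mm, 50 mm high, with metal microscope parts fixed in it; weight unknown, 0.21 to 0.72 kg, centred below the bail. A rigid upright bail of 5 mm wire spans it along its y axis, 114 mm wide, with a raised bend in the middle 28 mm wide and 10 mm high. Origin: centre of the underside; z up; the front grip is on its -x side.
- bail (a point): centre of the wire at the top of the bail's middle bend, on the basket's axis, 135 mm above its underside; this point goes in the hook.
- grip (a point): centre of the front grip: upright black block 50 mm long (x), 14 mm thick (y), 26 mm high (z), 90 mm towards -x from the basket's axis, 40 mm above its underside. Pinch it across its thickness (along the basket's y), the gripper leaning back about 30 degrees away from the bail so that its body stays clear of the balance.
- dish: bystander: round glass dish 90 mm wide, 15 mm high. Origin: centre of its underside.
- bottle: bystander: small amber bottle 44 mm wide, 75 mm high. Origin: centre of its underside.
- mouse: bystander: black computer mouse 105 x 60 x 36 mm. Origin: centre of its underside.
Mind the look-alikes: they are no part of the job. Several things look just like the basket: the one meant starts farthest to the robot's left.

How it is judged:
On the way, in this order (a step that is already met when the one before it is completed fails the run):
1. the basket is lifted clear of the bench, held by its front grip (height (world z) of basket above 0.03 m and contact force between the fingers and basket above 1 N and contact force between basket and stand below 0.1 N and distance between the grasp point and grip below 0.04 m), for 0.2 s.
2. the bail lies in the hook and its weight is being eased on while the gripper still holds it (distance between bail and hook_seat below 0.01 m and contact force between basket and stand above 1 N and contact force between the fingers and basket above 1 N), for 0.2 s.
At the end, for the whole second after the job is handed in: The basket hangs free from the hook by its bail (bail's middle within 10 mm of the seat, underside over 25 mm above the bench, tilted under 0.2 rad), released and at rest (under 40 mm/s), the pointer settled at its weight (beyond 18 mm, under 20 mm/s; hook load over 1.5 N) (distance between bail and hook_seat below 0.01 m and contact force between basket and stand above 1.5 N and value of joint pointer above 0.018 m and velocity of joint pointer between -0.02 and 0.02 m/s and height (world z) of basket above 0.025 m and angle between basket's own z axis and vertical below 0.2 rad and linear speed of basket below 0.04 m/s); the robot touches nothing.
It fails at once if the pointer jumps or bounces: the hook moves up or down faster than 0.08 m/s at any time, or faster than 0.04 m/s while the gripper is off the basket (velocity of joint pointer above 0.08 m/s or velocity of joint pointer below -0.08 m/s or (contact force between the fingers and basket below 0.05 N and (velocity of joint pointer above 0.04 m/s or velocity of joint pointer below -0.04 m/s))).
It fails at once if the pointer is pushed to the end of its scale (beyond 0.120 m) (value of joint pointer above 0.12 m).
It fails at once if the balance, hook or stand is knocked: by the basket with more than 12 N or by the robot with more than 4 N (contact force between basket and stand above 12 N or contact force between any of the arm, the fingers and stand above 4 N).
It fails at once if the basket is tilted by more than 0.6 rad (angle between basket's own z axis and vertical above 0.6 rad).
It fails at once if a bystander is moved by more than 20 mm (distance of any of dish, bottle, mouse from where it was at the start of the episode above 0.02 m).
It also fails if it takes over 61 s, if anything falls off the work surface, if the arm or the gripper's body presses on something with over 40 N, if the wrist force passes 120 N, or if a joint passes its speed limit or range.

## Robot

A 6-joint arm with a two-finger parallel gripper is mounted at the origin on the work surface. World frame = base frame: x ahead of the robot, y to its left, z up, the work surface at z = 0. Lengths are in m, angles in rad, forces in N, time in s.
With the tool pointing down it reaches from about 0.275 to 0.775 m from the base axis. Payload 14.6 kg.
Tool frame: the origin (TCP) lies on the centre line of the jaws, within the pads' length; the fingertips stand 19 mm ahead of it and the grasp point (between the pads) is the TCP (nose_length is the distance from the TCP to the fingertips, in m); z points along the fingers, x is the direction in which the jaws open and shut, and the axes are right-handed (so a half turn about z gives the same grasp; the last joint's range is limited). The gripper opens to 85 mm and grips with 20 to 120 N. Pads are 22 mm wide; open, the fingers measure 114 mm over their backs; the gripper's body (76 mm by 85 mm) begins 54 mm behind the grasp point. The pads swing forward as they close: fully open they stand 13 mm farther back than shut.
Start: joints at [-1.359, 0.263, -0.048, 1.259, 0, 1.415], TCP at [0.188, -0.49, 0.25] pointing down, gripper open.
Joint ranges: [-2.65, 2.65], [-0.89, 1.7], [-1.18, 1.37], [-2.13, 2.11], [-1.35, 1.29], [-3.14, 3.14]. Speed limits (rad/s): [1.89, 1.89, 2.57, 2.79, 3.14, 3.14].

## Interface

Orientations are given as a unit quaternion [w, x, y, z].
In Python, from rig import * gives the robot as it stands. The module is installed in compiled form; this text tells all that it offers.
- The arm moves only by the tool play_rows, never from a script. Its argument "rows" is a list of rows, each an object with "gripper": the opening, from 0 (shut) to 1 (fully open); "linear": the shift along the tool's x, y, z in m, a list of three; "delta_rot": the turn, a rotation vector about the tool's x, y, z in rad, a list of three. A call has 1 to 10 rows; each row is the pose to reach, as a shift and turn from the pose measured when the call began, along the tool's axes at that moment; what a row does not reach only later rows make up. A row lasts 1/10 s, in which the tool goes at most 50 mm and 8.59 degrees, less where a joint would pass 70% of its speed; a pose out of reach is approached as far as the arm can. A call with a gripper value outside its range is refused whole. The fingers move at their own pace and stop on an object; "newtons" is the grip in N (left out, the last holds). Time passes only in rows, so rows that repeat a pose let the fingers close. It gives the time, the measured TCP pose, the force and the opening at its end, in the units of the state.
- observe(): the state, without advancing time (a new reading comes with each control period).
- get_image(name): name is "scene" or "top" or "wrist"; returns (picture, depth): 384x512x3 uint8, red, green, blue; 384x512 float32, m along the optical axis (not along the pixel's ray), 0 where there is no reading.
- get_calibration(name): a dict with "K" (3x3 intrinsics, pixels), "xyz" and "orientation" of the camera in the world; the wrist camera has in their place "T_tool_cam" (4x4, takes a point from camera to tool coordinates, whose origin is the TCP and whose axes are the tool frame's). Camera axes: x right, y up, looking along -z (the intrinsics and any distortion apply to the point x, -y, -z); pixel columns grow to the right and rows downward; lengths in m; the calibration is good to about 2 mm. A picture is of the moment at which its call begins: read the wrist's pose just before it. get_calibration takes no time and is no camera call.
- hand_in(): hands the job in, once; it reports no verdict.
The state is a dict: "clock": time; "qpos": joint angles; "qvel": joint speeds; "effort": joint torques, N m; "tool_pos": TCP position; "orientation": TCP orientation; "wrist_force": force on the tool from outside, world axes, zero at the start; "wrist_torque": the same for the moment, N m; "width": opening from 0.0 (shut) to 1.0 (fully open).
Only numpy, scipy, OpenCV 4.12 (cv2) and the standard library are available. Lean on these libraries where they do the work, as an engineer would, in place of code of your own. Each camera call takes 0.05 s, during which the arm holds its last target.

## Working session

There is one attempt and no reset: what is moved stays moved. The work goes in short steps, Python scripts to look and compute and a tool call to move; the robot and the scene stay as the last step left them, time stands still between calls to the robot, and variables do not carry over. Pictures are saved under pics/ and viewed, and the job is handed in when it is done.

Besides the shell and the picture viewer there is one more tool, called after "Request:" as name(argument=value, ...) on one line, values as JSON. play_rows: Moves the arm, as the interface text tells. Its arguments: {"type":"object","properties":{"rows":{"type":"array","items":{"type":"object","properties":{"gripper":{"type":"number"},"linear":{"type":"array","items":{"type":"number"}},"delta_rot":{"type":"array","items":{"type":"number"}}}}},"newtons":{"type":"number"}},"required":["rows"]}

```bash
mkdir -p pics
cat > h.py <<'E'
from rig import *
import numpy as np, cv2
from scipy.spatial.transform import Rotation as R
def rot(q): return R.from_quat([q[1],q[2],q[3],q[0]]).as_matrix()
def cam(name,st=None):
    c=get_calibration(name); K=np.array(c["K"])
    if "T_tool_cam" in c:
        T=np.eye(4);T[:3,:3]=rot(st["orientation"]);T[:3,3]=st["tool_pos"]
        T=T@np.array(c["T_tool_cam"])
    else:
        T=np.eye(4);T[:3,:3]=rot(c["orientation"]);T[:3,3]=c["xyz"]
    return K,T,c
def ray(K,T,u,v):
    d=np.array([(u-K[0,2])/K[0,0],-(v-K[1,2])/K[1,1],-1.]); return T[:3,3],T[:3,:3]@d
def onz(K,T,u,v,z):
    o,d=ray(K,T,u,v); return o+d*(z-o[2])/d[2]
def pt(K,T,u,v,dep):
    o,d=ray(K,T,u,v); return o+d*dep
def cloud(K,T,D):
    v,u=np.mgrid[:D.shape[0],:D.shape[1]]
    P=np.stack([(u-K[0,2])/K[0,0],-(v-K[1,2])/K[1,1],-np.ones_like(D)],-1)*D[...,None]
    return P@T[:3,:3].T+T[:3,3]
def proj(K,T,p):
    c=(np.asarray(p)-T[:3,3])@T[:3,:3]
    return K[0,2]+K[0,0]*c[0]/-c[2],K[1,2]+K[1,1]*-c[1]/-c[2]
E
python3 - <<'E'
from h import *
st=observe(); print(st)
for n in ["scene","top","wrist"]:
    K,T,c=cam(n,st); print(n,c)
    im,d=get_image(n); np.savez(f"{n}0.npz",im=im,d=d,T=T,K=K)
    cv2.imwrite(f"pics/{n}0.png",cv2.resize(im[:,:,::-1],(800,600),interpolation=cv2.INTER_CUBIC))
E
```

```text
{'clock': 0.0, 'qpos': array([-1.35928047e+00,  2.63536225e-01, -4.89354569e-02,  1.25937714e+00,
        5.13685647e-07,  1.41553881e+00]), 'qvel': array([-3.57870608e-04,  6.35859506e-05, -2.49631595e-04,  2.71796577e-03,
        2.10376538e-03, -1.41764479e-03]), 'effort': array([ 3.09635689e-03, -6.37619662e+01,  3.84564722e+01,  1.36558089e-02,
       -2.35280032e-05, -2.76674359e-05]), 'tool_pos': array([ 0.18823199, -0.48983418,  0.24981873]), 'orientation': array([-3.61685839e-04,  8.24198066e-01, -5.66301397e-01, -3.82254408e-04]), 'wrist_force': array([1.07791794, 0.44127743, 0.84862812]), 'wrist_torque': array([ 0.00207484, -0.02881685, -0.02877507]), 'width': 0.9996733472813397}
scene {'K': array([[413.09654725,   0.        , 251.95749783],
       [  0.        , 413.09654725, 196.79380242],
       [  0.        ,   0.        ,   1.        ]]), 'xyz': array([1.36676216, 0.96259678, 1.2415588 ]), 'orientation': array([0.30826076, 0.15013116, 0.41329706, 0.8435766 ])}
top {'K': array([[376.64561204,   0.        , 252.08996889],
       [  0.        , 376.64561204, 192.75487256],
       [  0.        ,   0.        ,   1.        ]]), 'xyz': array([ 0.26030625, -0.09536938,  1.7397756 ]), 'orientation': array([-0.70407814, -0.04572027,  0.0466405 ,  0.70711265])}
wrist {'K': array([[272.76897586,   0.        , 255.83305684],
       [  0.        , 272.76897586, 193.79735674],
       [  0.        ,   0.        ,   1.        ]]), 'T_tool_cam': array([[ 9.99999964e-01,  2.48834781e-04, -1.02110623e-04,
         1.92960304e-04],
       [ 2.08018891e-04, -9.56152395e-01, -2.92869517e-01,
        -7.40213190e-02],
       [-1.70509439e-04,  2.92869485e-01, -9.56152412e-01,
        -1.23680088e-01],
       [ 0.00000000e+00,  0.00000000e+00,  0.00000000e+00,
         1.00000000e+00]])}
```

View pics/scene0.png

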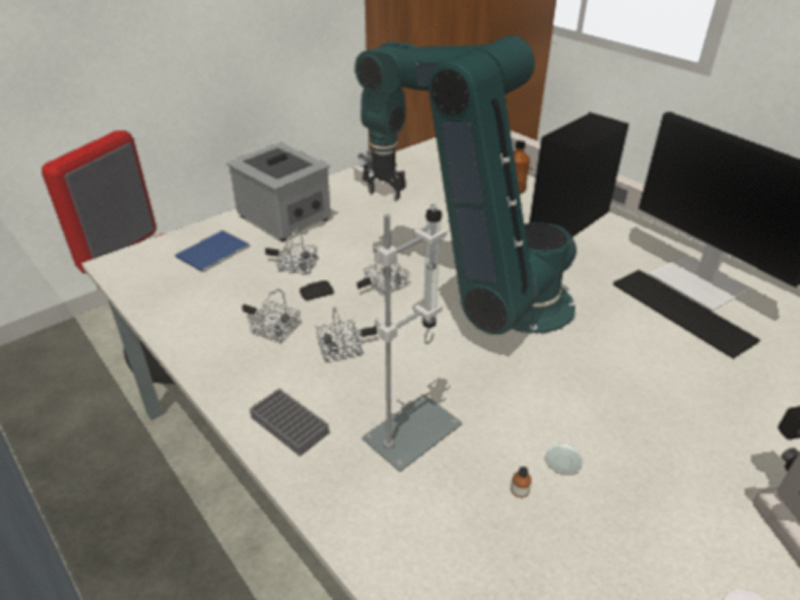

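View pics/top0.png

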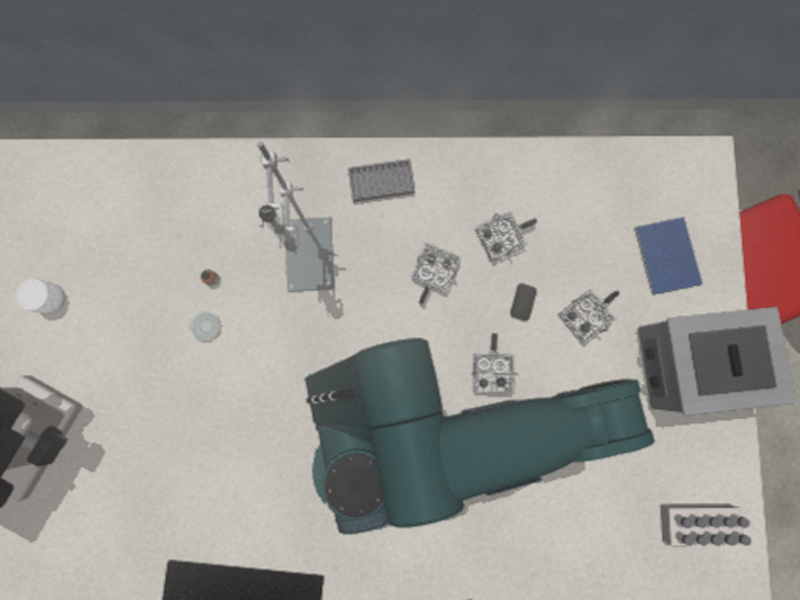

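View pics/wrist0.png

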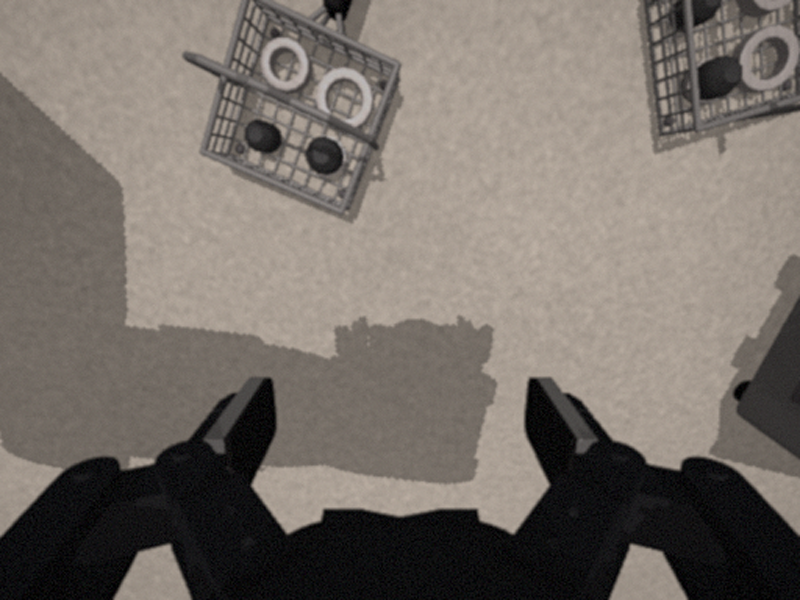

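Top view: up is +x and left is +y. The target basket is the leftmost one, at (435,270), with its grip at (425,296). The stand base is around (310,255) and the mouse at (523,302).

Run:
```python
from h import *
z=np.load("top0.npz"); im=z["im"];T=z["T"];K=z["K"];d=z["d"]
a=im[120:220,160:320]; b=im[80:200,160:230]
cv2.imwrite("pics/tc.png",cv2.resize(a[:,:,::-1],None,fx=5,fy=5,interpolation=cv2.INTER_CUBIC))
s=np.load("scene0.npz"); c=s["im"][130:300,150:310]
cv2.imwrite("pics/sc.png",cv2.resize(c[:,:,::-1],None,fx=3.5,fy=3.5,interpolation=cv2.INTER_CUBIC))
P=cloud(K,T,d); print(P[60:70:5,300]) 
for n,(u,v) in dict(mouse=(335,193),bottle=(133,177),dish=(132,209)).items(): print(n,onz(K,T,u,v,0.02))
```

```text
[[ 1.45959613 -0.4213423  -0.62608351]
 [ 1.44708097 -0.42690798 -0.67191394]]
mouse [ 0.48362806 -0.47998085  0.02      ]
bottle [0.56227779 0.45286609 0.02      ]
dish [0.41370364 0.45197046 0.02      ]
```

View pics/tc.png

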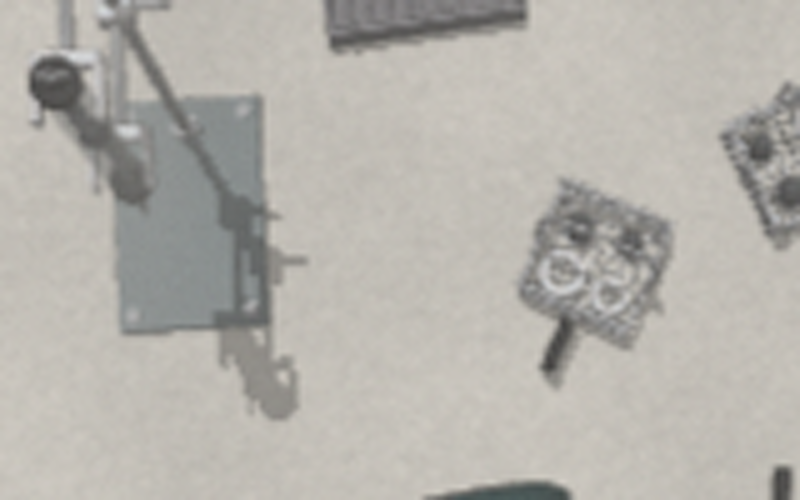

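View pics/sc.png

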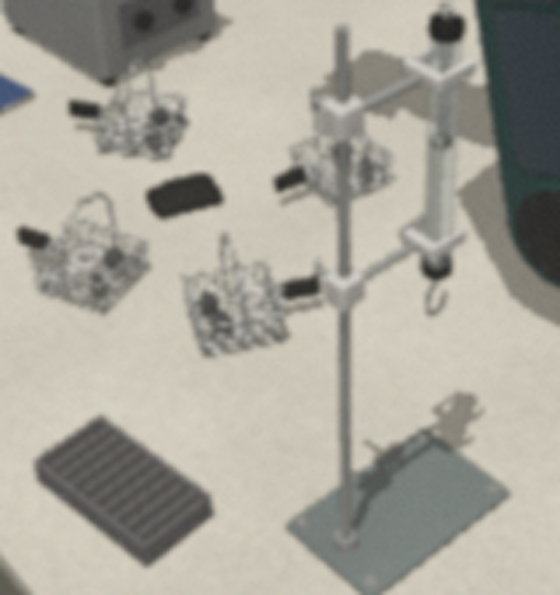

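Run:
```python
from h import *
z=np.load("top0.npz"); im=z["im"];T=z["T"];K=z["K"]
f=lambda u,v,h: onz(K,T,160+u/5-.4,120+v/5-.4,h)[:2].round(4)
c=[f(122,333,.012),f(267,325,.012),f(262,96,.012)]
print(c,np.linalg.norm(c[1]-c[0]),np.linalg.norm(c[2]-c[1]))
yaw=np.arctan2(*(c[2]-c[1])[::-1]); ex=np.array([np.cos(yaw),np.sin(yaw)]); ey=np.array([-ex[1],ex[0]])
nm=(c[0]+c[1])/2; print("stand yaw",yaw,"origin",nm+ex*.065)
b=[f(565,180,.05),f(673,225,.05),f(632,345,.05),f(520,298,.05)]
m=np.mean(b,0); g=f(558,350,.05); print("basket",m,[np.linalg.norm(b[i]-b[i-1]) for i in range(4)],"grip",g,np.linalg.norm(g-m),np.arctan2(*(m-g)[::-1]))
e=[b[0]-b[3],b[1]-b[2]]; print([np.arctan2(*x[::-1]) for x in e])
for p in [(0.54,0.03,.05)]: pass
```

```text
[array([0.5194, 0.2174]), array([0.5264, 0.0831]), array([0.7448, 0.0898])] 0.13448230366854969 0.21850274597816846
stand yaw 0.030668037337913862 origin [0.58786944 0.15224311]
basket [ 0.5776 -0.2216] [np.float64(0.11722103053633341), np.float64(0.10705442541062936), np.float64(0.11737482694342943), np.float64(0.11010072660977312)] grip [ 0.4965 -0.1847] 0.08910005611670513 -0.4269990331432188
[np.float64(-0.36735757853349055), np.float64(-0.34141926531228284)]
```

```bash
cat >> h.py <<'E'
def tgt(th,psi):
    z=np.array([np.sin(th)*np.cos(psi),np.sin(th)*np.sin(psi),-np.cos(th)]); x=np.array([np.sin(psi),-np.cos(psi),0])
    return np.stack([x,np.cross(z,x),z],1)
def delta(p,Rt=None):
    st=observe(); R0=rot(st["orientation"]); 
    Rt=R0 if Rt is None else Rt
    print("lin",(R0.T@(np.asarray(p)-st["tool_pos"])).round(4).tolist(),"rot",R.from_matrix(R0.T@Rt).as_rotvec().round(4).tolist())
E
python3 -c "
from h import *
delta([.44,-.17,.25],tgt(np.pi/6,-.37))"
```

```text
lin [-0.2083, -0.3497, 0.0002] rot [0.4996, 0.1936, 0.7194]
```

Request:
play_rows(rows=[{"gripper": 1, "linear": [-0.021, -0.035, 0], "delta_rot": [0.05, 0.019, 0.072]}, {"gripper": 1, "linear": [-0.042, -0.07, 0], "delta_rot": [0.1, 0.039, 0.144]}, {"gripper": 1, "linear": [-0.063, -0.105, 0], "delta_rot": [0.15, 0.058, 0.216]}, {"gripper": 1, "linear": [-0.083, -0.14, 0], "delta_rot": [0.2, 0.077, 0.288]}, {"gripper": 1, "linear": [-0.104, -0.175, 0], "delta_rot": [0.25, 0.097, 0.36]}, {"gripper": 1, "linear": [-0.125, -0.21, 0], "delta_rot": [0.3, 0.116, 0.432]}, {"gripper": 1, "linear": [-0.146, -0.245, 0], "delta_rot": [0.35, 0.136, 0.504]}, {"gripper": 1, "linear": [-0.167, -0.28, 0], "delta_rot": [0.4, 0.155, 0.576]}, {"gripper": 1, "linear": [-0.188, -0.315, 0], "delta_rot": [0.45, 0.174, 0.648]}, {"gripper": 1, "linear": [-0.208, -0.35, 0], "delta_rot": [0.5, 0.194, 0.719]}])

```text
clock: 1.15
tool_pos: [0.4408, -0.1688, 0.2505]
orientation: [0.147, -0.544, 0.798, -0.215]
wrist_force: [2.4, -1.8, -0.9]
width: 0.996
```

Request:
play_rows(rows=[{"gripper": 1, "linear": [0, 0, 0], "delta_rot": [0, 0, 0]}, {"gripper": 1, "linear": [0, 0, 0], "delta_rot": [0, 0, 0]}])

```text
clock: 1.35
tool_pos: [0.4408, -0.1674, 0.2503]
orientation: [0.148, -0.546, 0.797, -0.215]
wrist_force: [1.0, -1.1, 0.3]
width: 1.0
```

```bash
cat > snap.py <<'E'
from h import *
import sys
n,tag=sys.argv[1:3]
st=observe(); print(st["clock"],st["tool_pos"].round(4),np.abs(st["qvel"]).max(),st["qpos"].round(3),st["wrist_force"].round(2),st["width"])
K,T,c=cam(n,st); im,d=get_image(n); np.savez(tag+".npz",im=im,d=d,T=T,K=K)
cv2.imwrite(f"pics/{tag}.png",cv2.resize(im[:,:,::-1],(800,600),interpolation=cv2.INTER_CUBIC))
E
python3 snap.py wrist w1
```

```text
1.35 [ 0.4408 -0.1674  0.2503] 0.060871086941285096 [-0.604 -0.155 -0.653  0.558  0.118  2.939] [ 0.97 -1.12  0.28] 1.0001769905263902
```

View pics/w1.png

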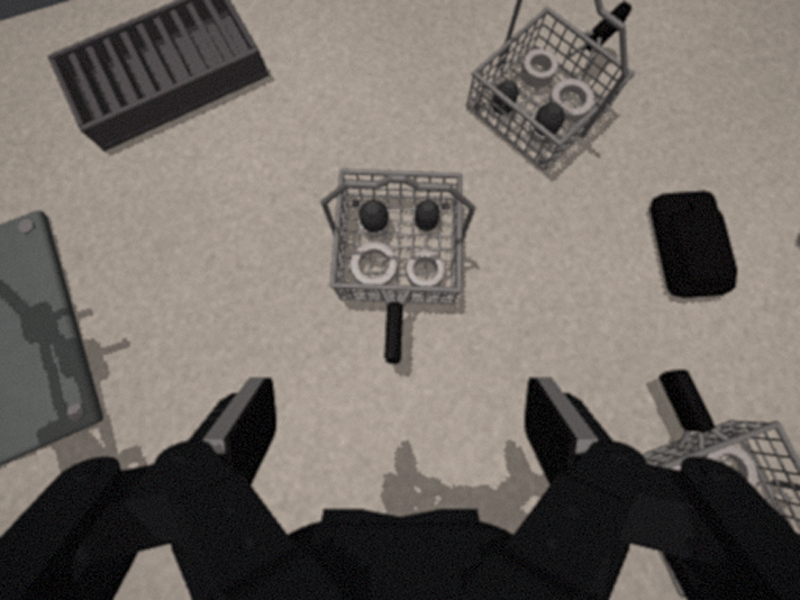

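Wrist view: the target basket is centred near (400,235), its bail's middle bend at about (395,183) and its black grip from (397,303) to (393,360). I'll now measure these from depth.

```bash
python3 - <<'E'
from h import *
w=np.load("w1.npz"); im,d,T,K=[w[k] for k in("im","d","T","K")]
P=cloud(K,T,d); g=im.astype(int).max(2)
v,u=np.mgrid[:384,:512]
reg=(u>200)&(u<310)&(v>100)&(v<240)
m=reg&(g<45)&(v>190)&(P[...,2]>.045)
q=P[m]; print("grip n",m.sum(),np.percentile(q,[2,50,98],axis=0).round(4))
gc=q[:,:2].mean(0); 
top=q[q[:,2]>.049]; 
rect=cv2.minAreaRect((top[:,:2]*1000).astype(np.float32)); print("top rect",rect)
b=reg&(P[...,2]>.12)&(d>0); q=P[b]; print("bail n",b.sum(),q.mean(0),q[:,2].max())
l=cv2.fitLine((q[:,:2]*1000).astype(np.float32),cv2.DIST_HUBER,0,.01,.01).ravel(); print(l, np.arctan2(l[1],l[0]))
b=reg&(P[...,2]>.1335)&(d>0); q=P[b];print("topbend",b.sum(),q.mean(0),np.ptp(q,axis=0))
b=reg&(P[...,2]>.043)&(P[...,2]<.056)&(g>=55); q=P[b]; print("rim",cv2.minAreaRect((q[:,:2]*1000).astype(np.float32)))
# ray checks
for px,z in [((393,183),.137),((395,332),.053)]: print(onz(K,T,px[0]*.64,px[1]*.64,z))
E
python3 -c "
from h import *
st=observe();print(st['tool_pos'],st['orientation'])"
```

```text
grip n 335 [[ 0.4755 -0.1954  0.0498]
 [ 0.4964 -0.184   0.0526]
 [ 0.5182 -0.1725  0.0541]]
top rect ((481.83917236328125, -177.9330596923828), (11.395248413085938, 79.98171997070312), 68.78346252441406)
bail n 371 [ 0.58006423 -0.21938835  0.1285355 ] 0.1381506824664206
[ 3.9909473e-01  9.1690969e-01  5.7981158e+02 -2.1946823e+02] 1.160267
topbend 63 [ 0.579989   -0.21972737  0.13588499] [0.00923454 0.01492634 0.00452708]
rim ((554.1315307617188, -207.94216918945312), (117.98744201660156, 169.2394256591797), 66.30661010742188)
[ 0.57664382 -0.21582493  0.137     ]
[ 0.49582787 -0.18512553  0.053     ]
[ 0.44065583 -0.16860568  0.25042848] [ 0.14718557 -0.54485445  0.79712757 -0.2146105 ]
```

```bash
python3 -c "
from h import *
delta([.40,-.03,.36])"
```

```text
lin [-0.1145, 0.0212, -0.139] rot [0.0, 0.0, 0.0]
```

Request:
play_rows(rows=[{"gripper": 1, "linear": [-0.011, 0.002, -0.014], "delta_rot": [0, 0, -0.145]}, {"gripper": 1, "linear": [-0.022, 0.004, -0.028], "delta_rot": [0, 0, -0.29]}, {"gripper": 1, "linear": [-0.034, 0.006, -0.042], "delta_rot": [0, 0, -0.435]}, {"gripper": 1, "linear": [-0.045, 0.008, -0.056], "delta_rot": [0, 0, -0.58]}, {"gripper": 1, "linear": [-0.057, 0.01, -0.07], "delta_rot": [0, 0, -0.725]}, {"gripper": 1, "linear": [-0.068, 0.012, -0.083], "delta_rot": [0, 0, -0.87]}, {"gripper": 1, "linear": [-0.08, 0.014, -0.097], "delta_rot": [0, 0, -1.015]}, {"gripper": 1, "linear": [-0.091, 0.016, -0.111], "delta_rot": [0, 0, -1.16]}, {"gripper": 1, "linear": [-0.103, 0.019, -0.125], "delta_rot": [0, 0, -1.305]}, {"gripper": 1, "linear": [-0.114, 0.021, -0.139], "delta_rot": [0, 0, -1.45]}])

```text
clock: 2.4
tool_pos: [0.3997, -0.0316, 0.3606]
orientation: [0.034, 0.937, -0.234, 0.258]
wrist_force: [0.8, -0.0, -0.1]
width: 1.001
```

```bash
cat >> h.py <<'E'
def tgtf(th,psi):
    M=tgt(th,psi); return np.stack([-M[:,0],-M[:,1],M[:,2]],1)
E
python3 -c "
from h import *
print(observe()['qpos'])
delta([.46,.15,.38],tgtf(np.pi/6,.03))"
```

```text
[-0.23628516 -0.31278193 -0.45153763  0.91038002 -0.06879668  1.80469457]
lin [-0.021, -0.1899, -0.0218] rot [0.1813, 0.1581, -2.0283]
```

Request:
play_rows(rows=[{"gripper": 1, "linear": [-0.002, -0.019, -0.002], "delta_rot": [0.013, 0.011, -0.142]}, {"gripper": 1, "linear": [-0.004, -0.038, -0.004], "delta_rot": [0.025, 0.022, -0.284]}, {"gripper": 1, "linear": [-0.006, -0.057, -0.007], "delta_rot": [0.038, 0.033, -0.426]}, {"gripper": 1, "linear": [-0.008, -0.076, -0.009], "delta_rot": [0.051, 0.044, -0.568]}, {"gripper": 1, "linear": [-0.01, -0.095, -0.011], "delta_rot": [0.063, 0.055, -0.71]}, {"gripper": 1, "linear": [-0.013, -0.114, -0.013], "delta_rot": [0.076, 0.066, -0.852]}, {"gripper": 1, "linear": [-0.015, -0.133, -0.015], "delta_rot": [0.089, 0.077, -0.994]}, {"gripper": 1, "linear": [-0.017, -0.152, -0.017], "delta_rot": [0.101, 0.089, -1.136]}, {"gripper": 1, "linear": [-0.019, -0.171, -0.02], "delta_rot": [0.114, 0.1, -1.278]}, {"gripper": 1, "linear": [-0.021, -0.19, -0.022], "delta_rot": [0.127, 0.111, -1.42]}])

```text
clock: 3.4
tool_pos: [0.4608, 0.1492, 0.3803]
orientation: [0.151, 0.848, 0.452, 0.233]
wrist_force: [0.5, -0.1, -0.3]
width: 0.998
```

```bash
python3 -c "
from h import *
print(observe()['qpos'])
delta([.46,.15,.38],tgtf(np.pi/6,.03))"
```

```text
[ 0.23913731 -0.166095   -0.32346742  0.87445577 -0.17107189  0.78220293]
lin [0.0002, -0.0011, -0.0003] rot [0.0537, 0.0488, -0.6036]
```

Request:
play_rows(rows=[{"gripper": 1, "linear": [0, 0, 0], "delta_rot": [0.011, 0.01, -0.121]}, {"gripper": 1, "linear": [0, 0, 0], "delta_rot": [0.022, 0.02, -0.242]}, {"gripper": 1, "linear": [0, 0, 0], "delta_rot": [0.032, 0.029, -0.362]}, {"gripper": 1, "linear": [0, 0, 0], "delta_rot": [0.043, 0.039, -0.483]}, {"gripper": 1, "linear": [0, 0, 0], "delta_rot": [0.054, 0.049, -0.604]}, {"gripper": 1, "linear": [0, 0, 0], "delta_rot": [0.054, 0.049, -0.604]}, {"gripper": 1, "linear": [0, 0, 0], "delta_rot": [0.054, 0.049, -0.604]}])

```text
clock: 4.1
tool_pos: [0.4614, 0.148, 0.3802]
orientation: [0.18, 0.674, 0.692, 0.186]
wrist_force: [-1.0, 0.7, 0.2]
width: 1.0
```

```bash
python3 snap.py wrist w2
```

```text
4.1 [0.4614 0.148  0.3802] 0.015523574370507309 [ 0.186 -0.16  -0.3    0.913 -0.079  0.14 ] [-1.01  0.7   0.24] 1.000417232929462
```

View pics/w2.png

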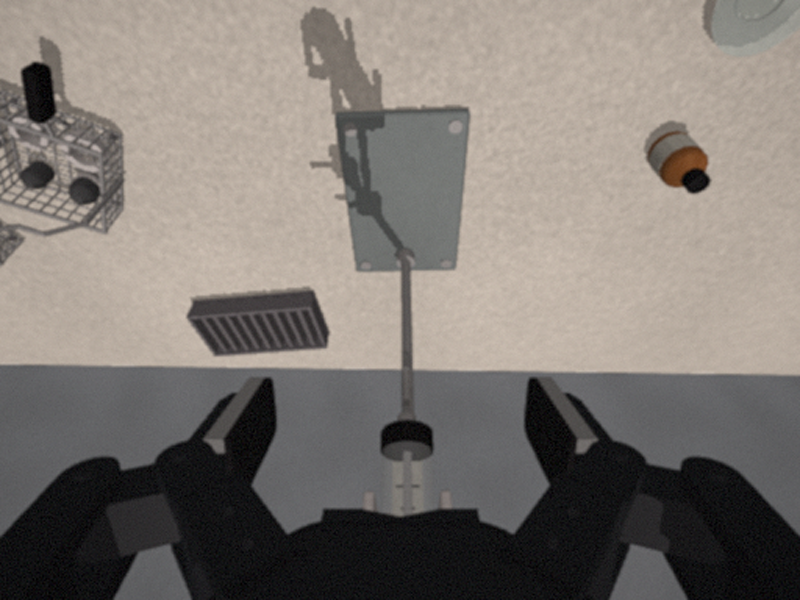

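The view is upside down (world-up is image-down). The balance's black lower cap is at (407,437), with the hook just above it at about (407,405), seen edge-on in line with the rod.

Run:
```python
from h import *
w=np.load("w2.npz"); im,d,T,K=[w[k] for k in("im","d","T","K")]
print(T[:3,3])
P=cloud(K,T,d)
c=im[215:325,205:315][::-1,::-1,::-1]
cv2.imwrite("pics/w2c.png",cv2.resize(c,None,fx=5,fy=5,interpolation=cv2.INTER_CUBIC))
for r in range(225,325,5):
    s=slice(235,290); k=(d[r,s]>0)&(P[r,s,2]>.2)&(P[r,s,0]<.66)
    if k.any(): q=P[r,s][k]; print(r,np.where(k)[0].min()+235,np.where(k)[0].max()+235,q.mean(0).round(4),q[:,0].min().round(4))
# plate
m=(abs(P[...,2]-.012)<.006)&(d>0); v,u=np.mgrid[:384,:512]; m&=(u>205)&(u<310)&(v>60)&(v<175)
hsv=cv2.cvtColor(im,cv2.COLOR_RGB2HSV); m&=(P[...,2]>.008)
q=(P[m][:,:2]*1000).astype(np.float32); print(m.sum(),cv2.minAreaRect(q))
```

```text
[0.33462969 0.14434503 0.45009514]
225 258 260 [0.5727 0.1539 0.2736] 0.5725
230 257 261 [0.5709 0.1538 0.2815] 0.5702
235 257 261 [0.5685 0.1536 0.2895] 0.5671
240 258 261 [0.5936 0.1551 0.2789] 0.5932
245 258 261 [0.5937 0.155  0.2854] 0.5927
250 258 261 [0.5941 0.155  0.2915] 0.5926
255 258 261 [0.5938 0.1549 0.2979] 0.5932
260 258 261 [0.5849 0.1545 0.3089] 0.5841
265 255 264 [0.5795 0.1542 0.3175] 0.5781
270 249 270 [0.5695 0.1538 0.328 ] 0.5666
275 244 276 [0.5713 0.1543 0.3321] 0.5675
280 243 276 [0.5716 0.1537 0.3369] 0.5683
285 243 276 [0.573  0.1536 0.3411] 0.5685
290 244 276 [0.573  0.1542 0.3458] 0.5683
295 244 275 [0.5723 0.1536 0.3506] 0.5688
300 244 276 [0.5725 0.154  0.355 ] 0.5689
305 244 276 [0.5725 0.154  0.3593] 0.5682
310 244 276 [0.5726 0.154  0.3635] 0.5685
315 235 287 [0.5718 0.1556 0.3679] 0.5674
320 235 288 [0.5715 0.1555 0.372 ] 0.5664
7522 ((628.5599365234375, 156.32757568359375), (219.90350341796875, 139.64825439453125), 2.9609742164611816)
```

View pics/w2c.png

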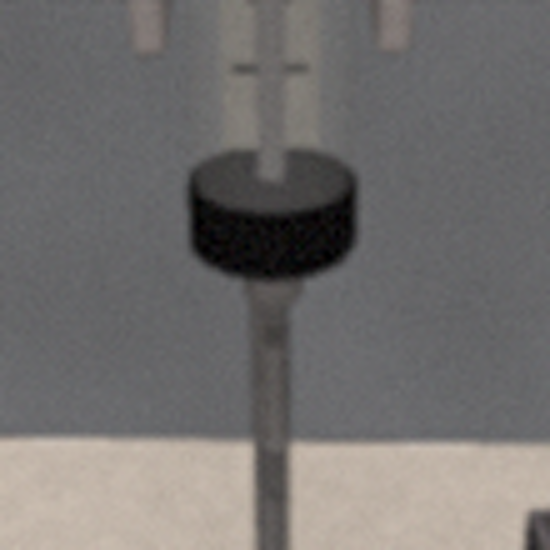

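```bash
python3 -c "
from h import *
delta([.450,-.164,.13],tgtf(np.pi/6,-.405))"
```

```text
lin [-0.3122, -0.1416, 0.2068] rot [-0.0006, -0.2164, 0.3728]
```

Request:
play_rows(rows=[{"gripper": 1, "linear": [-0.031, -0.014, 0.021], "delta_rot": [0, -0.022, 0.037]}, {"gripper": 1, "linear": [-0.062, -0.028, 0.041], "delta_rot": [0, -0.043, 0.075]}, {"gripper": 1, "linear": [-0.094, -0.042, 0.062], "delta_rot": [0, -0.065, 0.112]}, {"gripper": 1, "linear": [-0.125, -0.057, 0.083], "delta_rot": [0, -0.087, 0.149]}, {"gripper": 1, "linear": [-0.156, -0.071, 0.103], "delta_rot": [0, -0.108, 0.186]}, {"gripper": 1, "linear": [-0.187, -0.085, 0.124], "delta_rot": [0, -0.13, 0.224]}, {"gripper": 1, "linear": [-0.219, -0.099, 0.145], "delta_rot": [0, -0.151, 0.261]}, {"gripper": 1, "linear": [-0.25, -0.113, 0.165], "delta_rot": [0, -0.173, 0.298]}, {"gripper": 1, "linear": [-0.281, -0.127, 0.186], "delta_rot": [0, -0.195, 0.335]}, {"gripper": 1, "linear": [-0.312, -0.142, 0.207], "delta_rot": [0, -0.216, 0.373]}])

```text
clock: 5.15
tool_pos: [0.4495, -0.1654, 0.129]
orientation: [0.216, 0.808, 0.53, 0.142]
wrist_force: [1.3, -0.3, 0.1]
width: 1.002
```

Request:
play_rows(rows=[{"gripper": 1, "linear": [0, 0, 0], "delta_rot": [0, 0, 0]}, {"gripper": 1, "linear": [0, 0, 0], "delta_rot": [0, 0, 0]}])

```text
clock: 5.35
tool_pos: [0.449, -0.1658, 0.1285]
orientation: [0.215, 0.809, 0.529, 0.142]
wrist_force: [-0.0, 0.5, -0.2]
width: 1.0
```

```bash
python3 snap.py wrist w3
python3 - <<'E'
from h import *
w=np.load("w3.npz"); im,d,T,K=[w[k] for k in("im","d","T","K")]
P=cloud(K,T,d); v,u=np.mgrid[:384,:512]
near=(np.hypot(P[...,0]-.579,P[...,1]+.2195)<.07)&(d>0)
for lo in(.12,.1335):
    m=near&(P[...,2]>lo); q=P[m]; print(m.sum(),q.mean(0))
    if lo==.12:
        l=cv2.fitLine((q[:,:2]*1000).astype(np.float32),cv2.DIST_HUBER,0,.01,.01).ravel(); print(np.arctan2(l[1],l[0])-np.pi/2)
m=(np.hypot(P[...,0]-.496,P[...,1]+.184)<.04)&(P[...,2]>.03)&(P[...,2]<.07)&(d>0); q=P[m]; print("grip",m.sum(),np.percentile(q,[2,50,98],axis=0))
delta([.4964,-.184,.04],tgtf(np.pi/6,-.405))
E
```

```text
5.35 [ 0.449  -0.1658  0.1285] 0.030366888026192772 [-0.57   0.001 -0.908  0.145  0.08  -0.136] [-0.02  0.55 -0.18] 1.0002465399549203
0 [nan nan nan]<stdin>:6: RuntimeWarning: Mean of empty slice.
  ret = um.true_divide(
Traceback (most recent call last):
cv2.error: OpenCV(4.12.0) /io/opencv/modules/imgproc/src/linefit.cpp:50: error: (-215:Assertion failed) count > 0 in function 'fitLine2D_wods'
```

View pics/w3.png

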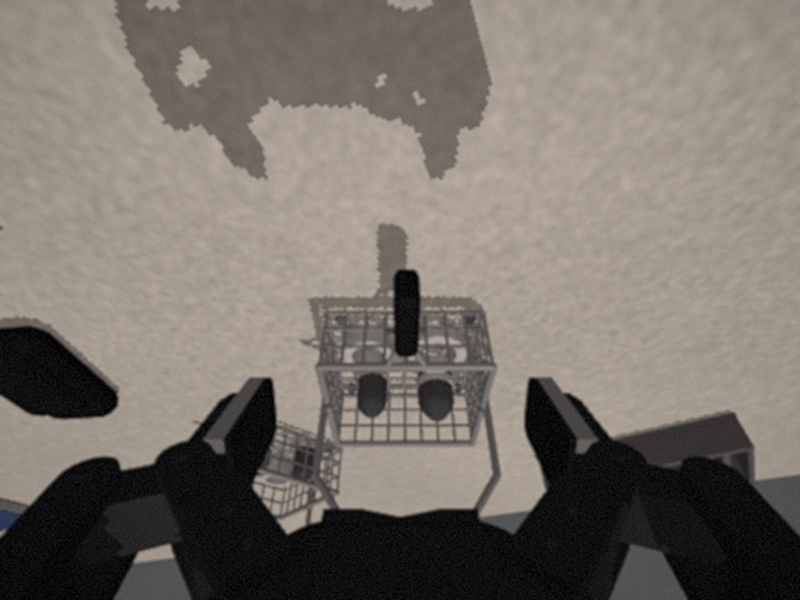

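Wrist view: the grip is centred between the open jaws, at column ~405 against jaw centre ~400.

Run:
```python
from h import *
w=np.load("w3.npz"); im,d,T,K=[w[k] for k in("im","d","T","K")]
P=cloud(K,T,d)
m=(np.hypot(P[...,0]-.496,P[...,1]+.184)<.035)&(P[...,2]>.03)&(P[...,2]<.07)&(d>0)&(im.max(2)<60); q=P[m]; print("grip",m.sum(),np.percentile(q,[2,50,98],axis=0))
ex=np.array([np.cos(.405),-np.sin(.405)]);ey=np.array([-ex[1],ex[0]])
print(np.percentile((q[:,:2]-[.4964,-.184])@np.stack([ex,ey],1),[2,50,98],axis=0))
delta([.4964,-.184,.04],tgtf(np.pi/6,-.405))
```

```text
grip 828 [[ 0.47343018 -0.19439044  0.03209794]
 [ 0.48345537 -0.17889999  0.05172871]
 [ 0.51600396 -0.16975518  0.05322649]]
[[-0.02407162 -0.00573387]
 [-0.01422718  0.00062655]
 [ 0.02117894  0.0067009 ]]
lin [0.0015, -0.0009, 0.1025] rot [0.0, 0.0013, -0.0059]
```

Agreed within 1 mm. Next I descend along the tool axis and close.

Request:
play_rows(rows=[{"gripper": 1, "linear": [0, 0, 0.015], "delta_rot": [0, 0, 0]}, {"gripper": 1, "linear": [0, 0, 0.03], "delta_rot": [0, 0, 0]}, {"gripper": 1, "linear": [0.001, 0, 0.045], "delta_rot": [0, 0, 0]}, {"gripper": 1, "linear": [0.001, 0, 0.06], "delta_rot": [0, 0, 0]}, {"gripper": 1, "linear": [0.001, -0.001, 0.075], "delta_rot": [0, 0, -0.003]}, {"gripper": 1, "linear": [0.001, -0.001, 0.09], "delta_rot": [0, 0, -0.006]}, {"gripper": 1, "linear": [0.001, -0.001, 0.1025], "delta_rot": [0, 0, -0.006]}, {"gripper": 1, "linear": [0.001, -0.001, 0.1025], "delta_rot": [0, 0, -0.006]}, {"gripper": 1, "linear": [0.001, -0.001, 0.1025], "delta_rot": [0, 0, -0.006]}])

```text
clock: 6.3
tool_pos: [0.4964, -0.1838, 0.0407]
orientation: [0.217, 0.806, 0.532, 0.142]
wrist_force: [0.5, -1.1, 0.0]
width: 1.001
```

```bash
python3 -c "
from h import *
delta([.4964,-.184,.04],tgtf(np.pi/6,-.405))"
```

```text
lin [-0.0002, -0.0003, 0.0007] rot [0.0005, 0.0007, 0.0009]
```

Request:
play_rows(newtons=100, rows=[{"gripper": 0, "linear": [0, 0, 0], "delta_rot": [0, 0, 0]}, {"gripper": 0, "linear": [0, 0, 0], "delta_rot": [0, 0, 0]}, {"gripper": 0, "linear": [0, 0, 0], "delta_rot": [0, 0, 0]}, {"gripper": 0, "linear": [0, 0, 0], "delta_rot": [0, 0, 0]}, {"gripper": 0, "linear": [0, 0, 0], "delta_rot": [0, 0, 0]}, {"gripper": 0, "linear": [0, 0, 0], "delta_rot": [0, 0, 0]}, {"gripper": 0, "linear": [0, 0, 0], "delta_rot": [0, 0, 0]}, {"gripper": 0, "linear": [0, 0, 0], "delta_rot": [0, 0, 0]}])

```text
clock: 7.1
tool_pos: [0.4966, -0.1839, 0.0409]
orientation: [0.217, 0.806, 0.532, 0.142]
wrist_force: [-0.2, 0.6, 3.3]
width: 0.148
```

```bash
python3 -c "
from h import *
s=observe();print(s['tool_pos'],s['wrist_force'],s['wrist_torque'],s['width'])
R0=rot(s['orientation']);print((R0.T@[0,0,.06]).round(4))"
```

```text
[ 0.49655802 -0.18394539  0.04086843] [-0.21919509  0.61357922  3.2799071 ] [ 0.05273537  0.10888965 -0.08269337] 0.1478599263945888
[-0.0001  0.03   -0.0519]
```

Request:
play_rows(rows=[{"gripper": 0, "linear": [0, 0.002, -0.003], "delta_rot": [0, 0, 0]}, {"gripper": 0, "linear": [0, 0.004, -0.007], "delta_rot": [0, 0, 0]}, {"gripper": 0, "linear": [0, 0.007, -0.012], "delta_rot": [0, 0, 0]}, {"gripper": 0, "linear": [0, 0.011, -0.019], "delta_rot": [0, 0, 0]}, {"gripper": 0, "linear": [0, 0.015, -0.026], "delta_rot": [0, 0, 0]}, {"gripper": 0, "linear": [0, 0.02, -0.034], "delta_rot": [0, 0, 0]}, {"gripper": 0, "linear": [0, 0.025, -0.043], "delta_rot": [0, 0, 0]}, {"gripper": 0, "linear": [0, 0.03, -0.052], "delta_rot": [0, 0, 0]}, {"gripper": 0, "linear": [0, 0.03, -0.052], "delta_rot": [0, 0, 0]}, {"gripper": 0, "linear": [0, 0.03, -0.052], "delta_rot": [0, 0, 0]}])

```text
clock: 8.1
tool_pos: [0.4963, -0.1838, 0.1009]
orientation: [0.217, 0.806, 0.532, 0.142]
wrist_force: [0.3, 0.3, -5.3]
width: 0.15
```

```bash
python3 snap.py wrist w4; python3 snap.py scene s4;python3 -c "
from h import *
s=observe();print(s['tool_pos'],s['wrist_force'],s['wrist_torque'],s['width'])"
```

```text
8.1 [ 0.4963 -0.1838  0.1009] 0.01195645308218374 [-0.544  0.131 -0.869  0.051  0.068 -0.121] [ 0.26  0.3  -5.33] 0.15029354175666243
8.15 [ 0.4962 -0.1837  0.1005] 0.007511456072778535 [-0.544  0.132 -0.869  0.05   0.068 -0.121] [ 0.2  -0.22 -4.76] 0.14619188347027054
[ 0.49609741 -0.18360707  0.10031445] [ 0.13070573 -0.71710903 -4.48878389] [0.53848368 1.27926917 0.03109799] 0.1481512417127973
```

View pics/w4.png

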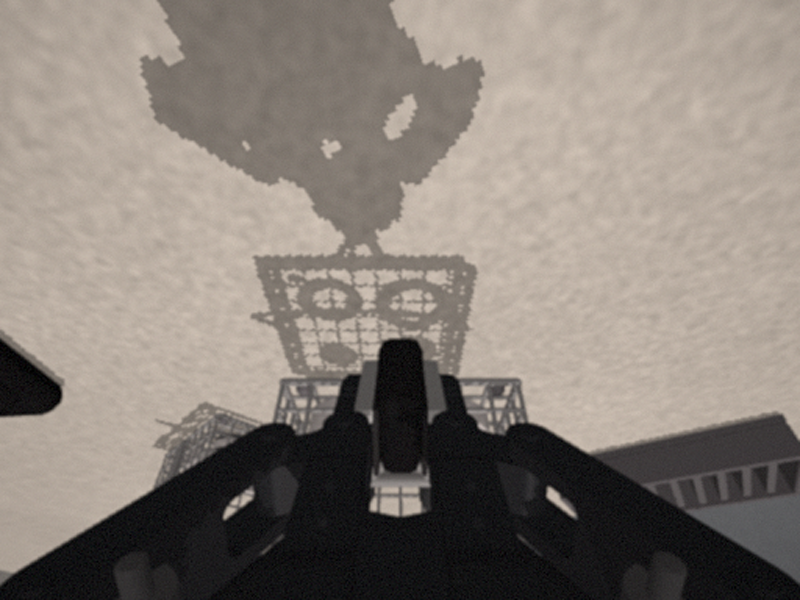

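View pics/s4.png

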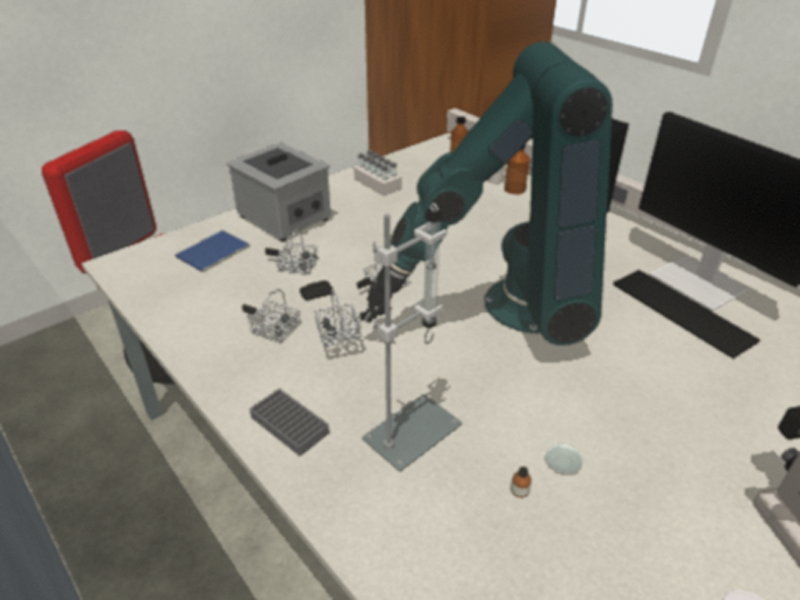

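Picture: the basket is off the bench and held by the grip (wrist force about -5 N in z). Next: how level it is in the hand.

Run:
```python
from h import *
st=observe(); tp=st["tool_pos"]
ex=np.array([np.cos(.405),-np.sin(.405),0]);ey=np.array([-ex[1],ex[0],0])
B=np.stack([ex,ey,[0,0,1]],1)
for n in("s4","w4"):
    w=np.load(n+".npz"); im,d,T,K=[w[k] for k in("im","d","T","K")]
    P=cloud(K,T,d); L=(P-tp)@B
    m=(d>0)&(L[...,0]>.025)&(L[...,0]<.16)&(abs(L[...,1])<.075)&(L[...,2]>-.05)&(L[...,2]<.13)
    q=L[m]; print(n,m.sum())
    h=np.histogram(q[:,2],bins=np.arange(-.05,.13,.01)); print(h[0])
    b=q[q[:,2]>.06]
    if len(b)>5: print("bail",len(b),b.mean(0),b[b[:,2]>.085].mean(0),b[:,2].max()); print(b[np.argsort(-b[:,2])][:12].round(3))
    for lo,hi in((.03,.06),(.06,.1),(.1,.13),(.13,.16)):
        k=q[(q[:,0]>lo)&(q[:,0]<hi)&(q[:,2]<.03)]
        if len(k)>5: print(lo,len(k),np.percentile(k[:,2],[2,98]).round(4))
im=np.load("s4.npz")["im"][180:240,180:290]
cv2.imwrite("pics/s4c.png",cv2.resize(im[:,:,::-1],None,fx=7,fy=7,interpolation=cv2.INTER_CUBIC))
```

```text
s4 495
[ 2 70 87 95 70 56 72  6  3  6  5  3  4 11  5  0  0]
bail 23 [0.09560018 0.0145016  0.08313608] [0.09599764 0.00671188 0.09074465] 0.09723520048781131
[[ 0.095  0.004  0.097]
 [ 0.094 -0.003  0.097]
 [ 0.097  0.009  0.095]
 [ 0.097 -0.008  0.094]
 [ 0.097 -0.028  0.091]
 [ 0.097  0.008  0.089]
 [ 0.098  0.014  0.089]
 [ 0.095  0.036  0.088]
 [ 0.097 -0.009  0.088]
 [ 0.097  0.027  0.088]
 [ 0.095  0.019  0.086]
 [ 0.093  0.012  0.086]]
0.03 108 [-0.0352  0.0138]
0.06 144 [-0.0372  0.0244]
0.1 118 [-0.0379  0.0145]
0.13 83 [-0.0394  0.0148]
w4 2446
[   0 1057  695  269   64  215  146    0    0    0    0    0    0    0
    0    0    0]
0.03 1975 [-0.0358  0.0108]
0.06 203 [-0.0358  0.0178]
0.1 113 [-0.0216 -0.0029]
0.13 139 [-0.0356 -0.011 ]
```

View pics/s4c.png

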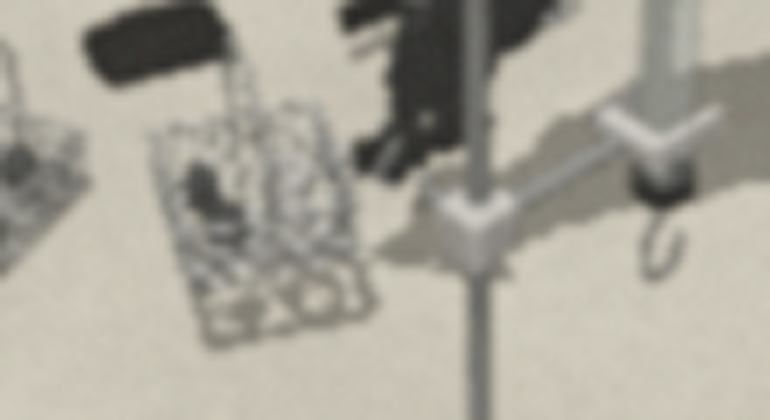

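In-hand measurement: the bail is about (95, 0, 95) mm from the TCP, and the basket is about 0.04 rad nose-down. I'll lean the tool 0.04 rad further back to level it, and carry it to a point in front of the hook.

```bash
python3 -c "
from h import *
delta([.429,.1463,.206],tgtf(np.pi/6+.04,.05))"
```

```text
lin [0.2767, -0.1129, -0.1875] rot [-0.0397, 0.236, -0.3887]
```

Request:
play_rows(rows=[{"gripper": 0, "linear": [0.003, -0.001, -0.002], "delta_rot": [0, 0.002, -0.004]}, {"gripper": 0, "linear": [0.008, -0.003, -0.006], "delta_rot": [-0.001, 0.007, -0.012]}, {"gripper": 0, "linear": [0.017, -0.007, -0.011], "delta_rot": [-0.002, 0.014, -0.023]}, {"gripper": 0, "linear": [0.028, -0.011, -0.019], "delta_rot": [-0.004, 0.024, -0.039]}, {"gripper": 0, "linear": [0.043, -0.017, -0.029], "delta_rot": [-0.006, 0.037, -0.06]}, {"gripper": 0, "linear": [0.059, -0.024, -0.04], "delta_rot": [-0.009, 0.051, -0.084]}, {"gripper": 0, "linear": [0.077, -0.032, -0.053], "delta_rot": [-0.011, 0.066, -0.109]}, {"gripper": 0, "linear": [0.097, -0.04, -0.066], "delta_rot": [-0.014, 0.083, -0.136]}, {"gripper": 0, "linear": [0.116, -0.047, -0.079], "delta_rot": [-0.017, 0.099, -0.163]}, {"gripper": 0, "linear": [0.136, -0.055, -0.092], "delta_rot": [-0.019, 0.116, -0.19]}])

```text
clock: 9.2
tool_pos: [0.4627, -0.0198, 0.1531]
orientation: [0.205, 0.74, 0.617, 0.173]
wrist_force: [0.3, 0.1, -4.8]
width: 0.149
```

```bash
python3 -c "
from h import *
delta([.429,.1463,.206],tgtf(np.pi/6+.04,.05))"
```

```text
lin [0.1575, -0.0266, -0.0774] rot [-0.0198, 0.1183, -0.1963]
```

Request:
play_rows(rows=[{"gripper": 0, "linear": [0.02, -0.003, -0.01], "delta_rot": [-0.003, 0.015, -0.025]}, {"gripper": 0, "linear": [0.041, -0.007, -0.02], "delta_rot": [-0.005, 0.031, -0.051]}, {"gripper": 0, "linear": [0.063, -0.011, -0.031], "delta_rot": [-0.008, 0.047, -0.079]}, {"gripper": 0, "linear": [0.084, -0.014, -0.041], "delta_rot": [-0.011, 0.063, -0.105]}, {"gripper": 0, "linear": [0.104, -0.018, -0.051], "delta_rot": [-0.013, 0.078, -0.13]}, {"gripper": 0, "linear": [0.121, -0.02, -0.059], "delta_rot": [-0.015, 0.091, -0.151]}, {"gripper": 0, "linear": [0.137, -0.023, -0.067], "delta_rot": [-0.017, 0.103, -0.171]}, {"gripper": 0, "linear": [0.148, -0.025, -0.073], "delta_rot": [-0.019, 0.111, -0.184]}, {"gripper": 0, "linear": [0.155, -0.026, -0.076], "delta_rot": [-0.02, 0.116, -0.193]}, {"gripper": 0, "linear": [0.157, -0.027, -0.077], "delta_rot": [-0.02, 0.118, -0.196]}])

```text
clock: 10.2
tool_pos: [0.4281, 0.1468, 0.2058]
orientation: [0.192, 0.661, 0.697, 0.202]
wrist_force: [0.5, 0.4, -5.3]
width: 0.146
```

Request:
play_rows(rows=[{"gripper": 0, "linear": [0, 0, 0], "delta_rot": [0, 0, 0]}, {"gripper": 0, "linear": [0, 0, 0], "delta_rot": [0, 0, 0]}, {"gripper": 0, "linear": [0, 0, 0], "delta_rot": [0, 0, 0]}])

```text
clock: 10.5
tool_pos: [0.4281, 0.1465, 0.2056]
orientation: [0.192, 0.662, 0.696, 0.202]
wrist_force: [0.0, 0.0, -4.4]
width: 0.15
```

```bash
python3 snap.py scene s5; python3 snap.py wrist w5; python3 snap.py top t5
cat > meas.py <<'E'
from h import *
import sys
st=observe(); tp=st["tool_pos"]
B=np.stack([[np.cos(.05),np.sin(.05),0],[-np.sin(.05),np.cos(.05),0],[0,0,1]],1)
for n in sys.argv[1:]:
    w=np.load(n+".npz"); im,d,T,K=[w[k] for k in("im","d","T","K")]
    P=cloud(K,T,d); L=(P-tp)@B
    m=(d>0)&(L[...,0]>.025)&(L[...,0]<.16)&(abs(L[...,1])<.075)&(L[...,2]>-.05)&(L[...,2]<.13)
    q=L[m]; print(n,m.sum(), np.histogram(q[:,2],bins=np.arange(-.05,.13,.01))[0])
    b=q[(q[:,2]>.06)&(q[:,0]<.125)]
    if len(b)>5: print(b[np.argsort(-b[:,2])][:12].round(3).tolist(), b.mean(0))
    for lo,hi in((.03,.06),(.06,.1),(.1,.13),(.13,.16)):
        k=q[(q[:,0]>lo)&(q[:,0]<hi)&(q[:,2]<.03)]
        if len(k)>5: print(lo,len(k),np.percentile(k[:,2],[2,98]).round(4))
E
python3 meas.py s5 t5
python3 - <<'E'
from h import *
delta([.429,.1463,.206],tgtf(np.pi/6+.04,.05))
im=np.load("s5.npz")["im"][150:270,190:310]
cv2.imwrite("pics/s5c.png",cv2.resize(im[:,:,::-1],None,fx=5,fy=5,interpolation=cv2.INTER_CUBIC))
E
```

```text
10.5 [0.4281 0.1465 0.2056] 0.0019954600081337434 [ 0.195 -0.156 -0.811  0.356 -0.076  0.122] [ 0.04  0.   -4.41] 0.14997100181426684
10.55 [0.4282 0.1465 0.2057] 0.0026786039044701514 [ 0.195 -0.156 -0.811  0.356 -0.076  0.122] [-0.82  0.55 -4.32] 0.14890366259266166
10.6 [0.4282 0.1465 0.2057] 0.0030424562973691612 [ 0.195 -0.156 -0.811  0.356 -0.076  0.122] [ 0.33  0.73 -5.18] 0.1492913449207616
s5 720 [  0  55 147 147 101  75 118  12   6   2   4   8   9  18  14   2   0]
[[0.095, 0.003, 0.101], [0.09, -0.001, 0.1], [0.091, -0.005, 0.099], [0.094, 0.008, 0.098], [0.09, 0.004, 0.098], [0.093, -0.008, 0.098], [0.096, -0.011, 0.098], [0.093, 0.017, 0.094], [0.094, -0.032, 0.094], [0.095, -0.026, 0.093], [0.093, 0.031, 0.093], [0.094, -0.017, 0.093]] [0.09242327 0.01182286 0.08674238]
0.03 155 [-0.0345  0.0157]
0.06 185 [-0.0338  0.0216]
0.1 129 [-0.0317  0.0173]
0.13 179 [-0.0308  0.0203]
t5 560 [  0  82 126  95  47  54 102   7   1   0   1   7   4  20   9   0   1]
[[0.091, -0.001, 0.099], [0.091, -0.009, 0.099], [0.091, -0.005, 0.097], [0.092, 0.007, 0.096], [0.091, -0.012, 0.094], [0.092, 0.004, 0.093], [0.093, 0.016, 0.091], [0.092, -0.015, 0.091], [0.092, -0.019, 0.09], [0.091, -0.031, 0.09], [0.094, 0.012, 0.089], [0.094, 0.028, 0.089]] [ 0.09258779 -0.00324676  0.08457741]
0.03 114 [-0.0379  0.0165]
0.06 154 [-0.0352  0.0168]
0.1 118 [-0.0353  0.0168]
0.13 123 [-0.0342  0.0208]
lin [-0.0003, 0.0008, 0.0002] rot [0.0006, -0.0008, 0.001]
```

View pics/s5c.png

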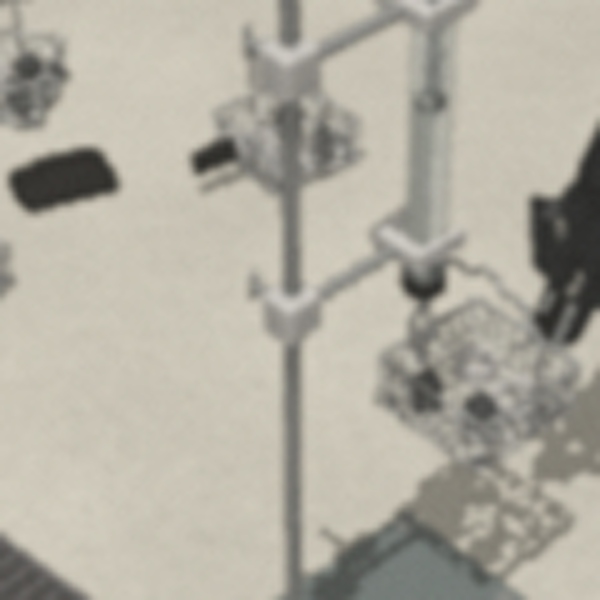

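View pics/w5.png

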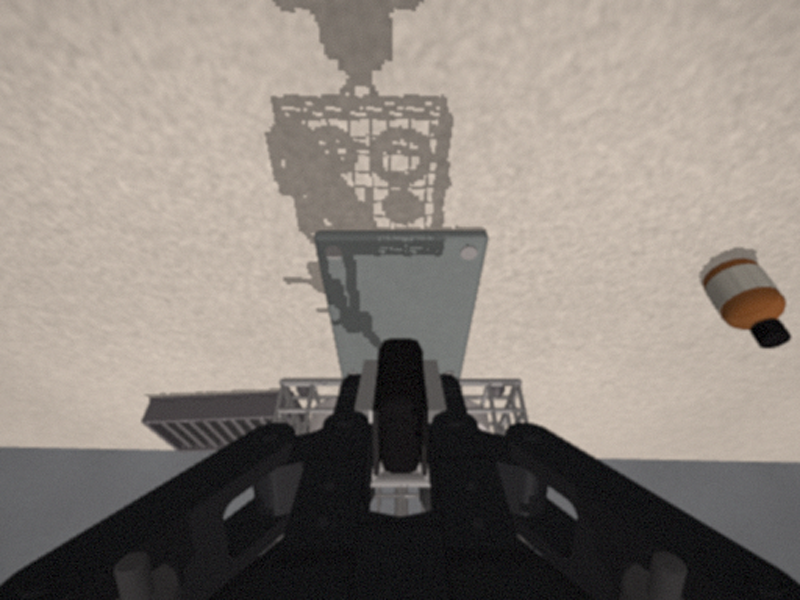

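Run:
```python
from h import *
S=np.array([.5838,.154,.275])
B=np.stack([[np.cos(.05),np.sin(.05),0],[-np.sin(.05),np.cos(.05),0],[0,0,1]],1)
for n in("scene0","s4","s5"):
    w=np.load(n+".npz"); d,T,K=[w[k] for k in("d","T","K")]
    L=(cloud(K,T,d)-S)@B
    m=(d>0)&(abs(L[...,0])<.03)&(abs(L[...,1])<.02)&(L[...,2]>-.02)&(L[...,2]<.048)
    q=L[m]; print(n,len(q)); print((q[np.argsort(q[:,2])]*1000).round(1).tolist())
S2=S+np.array([0,0,0])
print("bail now rel seat", ((observe()["tool_pos"]-S)@B)+[.092,0,.096])
```

```text
scene0 25
[[-0.1, -0.5, -6.8], [-4.3, 0.3, -4.0], [-0.7, -1.3, -2.9], [9.6, 3.7, 1.7], [-3.3, 1.0, 1.8], [15.1, -0.9, 2.0], [-6.9, -2.5, 2.2], [12.9, 1.9, 2.5], [-7.7, 1.6, 4.3], [-7.3, -3.1, 6.3], [-8.7, 0.4, 7.7], [16.6, 0.4, 8.3], [16.7, 0.3, 13.0], [-5.6, 3.0, 15.7], [-7.6, 1.0, 18.0], [18.1, 1.5, 19.3], [14.0, -2.8, 23.5], [19.5, 2.6, 25.4], [16.3, 4.3, 29.2], [6.3, -0.8, 29.5], [15.6, -1.5, 29.8], [9.4, -2.7, 30.1], [14.2, 2.1, 31.3], [8.0, 0.7, 36.0], [9.2, 1.6, 41.8]]
s4 25
[[2.7, 2.1, -3.5], [-3.8, 0.8, -3.4], [8.1, 2.3, -0.2], [2.0, 1.3, 0.4], [12.6, 1.6, 2.1], [-2.1, 2.1, 3.2], [17.5, 1.4, 4.9], [-7.1, 2.2, 5.0], [-4.2, -0.1, 5.3], [15.3, -0.9, 6.8], [-6.7, -2.6, 7.0], [-7.4, 1.7, 9.2], [-10.7, -1.7, 9.9], [16.3, -0.1, 12.6], [16.0, -0.5, 16.8], [-6.5, 2.0, 19.3], [17.8, 1.0, 23.4], [15.0, -1.8, 24.7], [15.3, 3.3, 28.0], [13.9, 1.8, 30.8], [16.6, -0.4, 31.1], [6.4, -0.8, 34.1], [13.8, 1.6, 35.2], [11.7, 4.4, 35.8], [6.4, -1.0, 38.6]]
s5 25
[[-5.0, -0.4, -4.8], [5.6, -0.0, -3.0], [4.0, 3.3, -1.9], [1.5, 0.8, -0.3], [-3.9, 0.4, 1.0], [15.0, -1.0, 1.9], [13.9, 2.8, 3.6], [-5.3, -1.1, 4.0], [-7.3, 1.9, 4.7], [14.3, -1.8, 5.7], [-10.4, -1.1, 5.7], [-5.3, -1.3, 8.6], [-7.6, 1.2, 13.5], [17.5, 1.1, 14.0], [17.2, 0.6, 18.2], [-5.8, 2.7, 20.1], [16.5, -0.3, 21.9], [12.9, 1.0, 25.2], [16.6, -0.3, 26.5], [11.3, -0.6, 27.9], [7.6, 0.5, 31.1], [17.6, 0.5, 32.2], [13.3, 1.0, 34.6], [6.9, -0.3, 34.7], [6.8, -0.6, 39.0]]
bail now rel seat [-0.0637877   0.00031842  0.02670739]
```

The scene camera puts the hook 2–4 mm further +x than the wrist did, and the bail shows about 2 mm of the same bias. I'll aim 1.5 mm further; the U tolerates ±6.5 mm.

```bash
python3 -c "
from h import *
s=observe();R0=rot(s['orientation'])
print((R0.T@[np.cos(.05),np.sin(.05),0]).round(4),(R0.T@[0,0,1]).round(4))"
```

```text
[-0.0013  0.845   0.5347] [ 2.000e-04  5.347e-01 -8.450e-01]
```

Request:
play_rows(rows=[{"gripper": 0, "linear": [0, 0.002, 0.001], "delta_rot": [0, 0, 0]}, {"gripper": 0, "linear": [0, 0.006, 0.004], "delta_rot": [0, 0, 0]}, {"gripper": 0, "linear": [0, 0.0105, 0.0066], "delta_rot": [0, 0, 0]}, {"gripper": 0, "linear": [0, 0.0155, 0.0098], "delta_rot": [0, 0, 0]}, {"gripper": 0, "linear": [0, 0.0205, 0.013], "delta_rot": [0, 0, 0]}, {"gripper": 0, "linear": [0, 0.0255, 0.0161], "delta_rot": [0, 0, 0]}, {"gripper": 0, "linear": [0, 0.0295, 0.0187], "delta_rot": [0, 0, 0]}, {"gripper": 0, "linear": [0, 0.0325, 0.0206], "delta_rot": [0, 0, 0]}, {"gripper": 0, "linear": [0, 0.0338, 0.0214], "delta_rot": [0, 0, 0]}, {"gripper": 0, "linear": [0, 0.0338, 0.0214], "delta_rot": [0, 0, 0]}])

```text
clock: 11.65
tool_pos: [0.4682, 0.1486, 0.2056]
orientation: [0.192, 0.662, 0.696, 0.202]
wrist_force: [-0.1, 0.5, -5.3]
width: 0.151
```

```bash
python3 snap.py scene s6
python3 - <<'E'
from h import *
S=np.array([.5838,.154,.275])
B=np.stack([[np.cos(.05),np.sin(.05),0],[-np.sin(.05),np.cos(.05),0],[0,0,1]],1)
print("bail rel seat", ((observe()["tool_pos"]-S)@B)+[.092,0,.096])
w=np.load("s6.npz"); im,d,T,K=[w[k] for k in("im","d","T","K")]
L=(cloud(K,T,d)-S)@B
m=(d>0)&(L[...,0]<.03)&(L[...,0]>-.05)&(abs(L[...,1])<.02)&(L[...,2]>.0)&(L[...,2]<.048)
q=L[m]; print((q[np.argsort(q[:,0])]*1000).round(1).tolist())
im=im[185:245,240:310]
cv2.imwrite("pics/s6c.png",cv2.resize(im[:,:,::-1],None,fx=9,fy=9,interpolation=cv2.INTER_CUBIC))
E
```

```text
11.65 [0.4682 0.1486 0.2056] 0.006724115135807839 [ 0.178 -0.085 -0.756  0.34  -0.068  0.108] [-0.06  0.49 -5.26] 0.15118032758200017
bail rel seat [-0.02388505  0.00034501  0.02659979]
[[-27.9, 0.8, 24.9], [-26.3, 7.3, 25.1], [-25.4, -1.9, 29.4], [-25.3, 13.5, 20.2], [-23.5, 15.4, 17.7], [-23.2, 0.2, 27.2], [-22.7, 10.8, 24.6], [-21.8, 11.8, 21.1], [-20.9, 7.4, 28.3], [-20.1, -1.9, 32.3], [-10.5, -1.0, 1.0], [-9.9, -1.1, 15.4], [-9.9, -0.9, 10.8], [-5.0, 3.8, 11.9], [-2.8, 1.1, 11.5], [-2.3, 2.0, 3.0], [-1.5, 2.5, 8.5], [-0.1, 4.2, 1.0], [7.2, 0.1, 30.6], [7.9, 0.4, 40.3], [10.6, 3.1, 38.9], [12.6, 0.7, 24.8], [13.7, -3.2, 27.6], [14.0, -2.7, 18.9], [14.5, -1.9, 15.0], [14.8, 2.5, 36.4], [15.8, -0.2, 2.9], [16.5, -0.4, 26.4], [17.9, 5.6, 35.5], [18.3, 2.0, 10.4], [19.1, 2.6, 15.8]]
```

View pics/s6c.png

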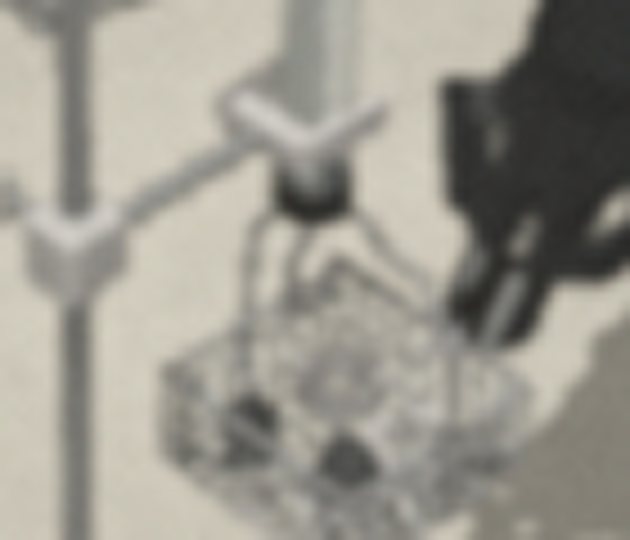

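Request:
play_rows(rows=[{"gripper": 0, "linear": [0, 0.0015, 0.001], "delta_rot": [0, 0, 0]}, {"gripper": 0, "linear": [0, 0.004, 0.0025], "delta_rot": [0, 0, 0]}, {"gripper": 0, "linear": [0, 0.007, 0.0044], "delta_rot": [0, 0, 0]}, {"gripper": 0, "linear": [0, 0.0105, 0.0066], "delta_rot": [0, 0, 0]}, {"gripper": 0, "linear": [0, 0.014, 0.0088], "delta_rot": [0, 0, 0]}, {"gripper": 0, "linear": [0, 0.017, 0.0107], "delta_rot": [0, 0, 0]}, {"gripper": 0, "linear": [0, 0.0195, 0.0123], "delta_rot": [0, 0, 0]}, {"gripper": 0, "linear": [0, 0.0212, 0.0134], "delta_rot": [0, 0, 0]}, {"gripper": 0, "linear": [0, 0.022, 0.0139], "delta_rot": [0, 0, 0]}, {"gripper": 0, "linear": [0, 0.022, 0.0139], "delta_rot": [0, 0, 0]}])

```text
clock: 12.7
tool_pos: [0.4941, 0.1499, 0.2056]
orientation: [0.192, 0.662, 0.696, 0.202]
wrist_force: [0.1, 0.5, -5.1]
width: 0.146
```

```bash
python3 snap.py scene s7;python3 snap.py top t7
python3 - <<'E'
from h import *
S=np.array([.5838,.154,.275])
B=np.stack([[np.cos(.05),np.sin(.05),0],[-np.sin(.05),np.cos(.05),0],[0,0,1]],1)
print("bail rel seat", ((observe()["tool_pos"]-S)@B)+[.092,0,.096])
w=np.load("s7.npz"); im,d,T,K=[w[k] for k in("im","d","T","K")]
L=(cloud(K,T,d)-S)@B
m=(d>0)&(L[...,0]<.03)&(L[...,0]>-.05)&(abs(L[...,1])<.03)&(L[...,2]>.0)&(L[...,2]<.048)
q=L[m]; print((q[np.argsort(q[:,0])]*1000).round(1).tolist())
im=im[185:245,240:310]
cv2.imwrite("pics/s7c.png",cv2.resize(im[:,:,::-1],None,fx=9,fy=9,interpolation=cv2.INTER_CUBIC))
E
```

```text
12.7 [0.4941 0.1499 0.2056] 0.0033554639601762444 [ 0.169 -0.04  -0.716  0.334 -0.063  0.1  ] [ 0.07  0.53 -5.05] 0.14555689688770257
12.75 [0.494  0.1499 0.2056] 0.0031552049769899186 [ 0.169 -0.04  -0.716  0.334 -0.063  0.1  ] [-0.04 -0.81 -4.51] 0.1436610492423972
bail rel seat [0.00202954 0.00037246 0.02656287]
[[-6.8, -2.6, 6.9], [-5.6, -1.4, 3.6], [-4.5, 4.5, 8.0], [-3.6, 0.8, 1.5], [-1.1, 7.0, 25.5], [-0.4, -17.1, 20.4], [-0.3, 7.9, 21.8], [0.1, -1.9, 29.9], [0.4, 3.4, 28.7], [1.0, -20.7, 19.0], [1.2, 14.3, 22.0], [2.0, -24.7, 17.1], [2.0, -24.8, 21.7], [3.2, 6.2, 27.4], [3.2, -13.4, 20.0], [3.2, 1.2, 29.0], [3.2, 6.4, 23.0], [3.5, 16.7, 20.2], [4.0, -8.0, 28.4], [4.2, 22.1, 24.1], [5.2, 13.3, 23.7], [5.4, 23.4, 20.9], [7.2, -0.2, 39.6], [8.8, 1.4, 36.9], [8.8, 1.6, 32.4], [11.3, -0.8, 32.4], [12.3, -4.6, 26.0], [13.0, 0.9, 29.8], [13.0, 2.0, 2.6], [13.4, -2.9, 9.1], [14.0, 2.1, 26.5], [15.0, -1.0, 1.8], [15.1, -1.4, 15.7], [17.7, 0.7, 27.8], [19.5, 2.7, 25.5]]
```

View pics/s7c.png

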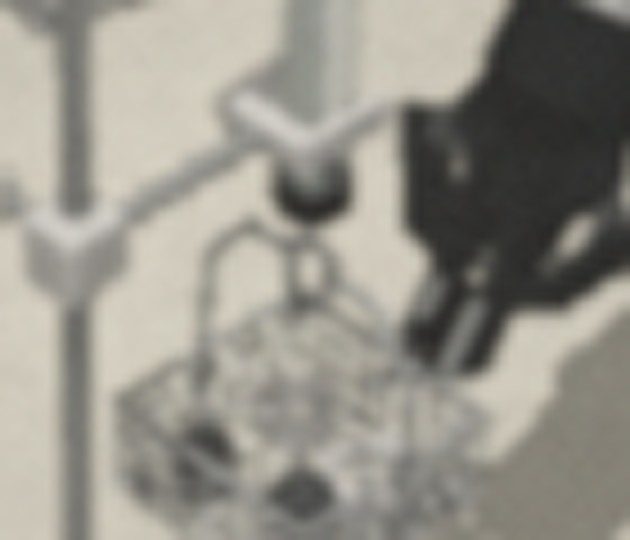

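The bail bend (y centred near 0) sits between the hook's legs, above the U. Before lowering, I'll average the force to estimate the weight.

```bash
cat > avg.py <<'E'
from h import *
import sys
n=int(sys.argv[1]); F=[];M=[]
for i in range(n):
    s=observe(); F.append(s["wrist_force"]); M.append(s["wrist_torque"]); get_image("wrist")
F=np.array(F);M=np.array(M); s=observe()
S=np.array([.5838,.154,.275])
B=np.stack([[np.cos(.05),np.sin(.05),0],[-np.sin(.05),np.cos(.05),0],[0,0,1]],1)
print(s["clock"],s["tool_pos"].round(4),"F",F.mean(0).round(3),"sem",(F.std(0)/n**.5).round(3),"M",M.mean(0).round(3),(M.std(0)/n**.5).round(3),"bail",((s["tool_pos"]-S)@B+[.092,0,.096]).round(4))
E
python3 avg.py 40
```

```text
14.8 [0.494  0.1499 0.2056] F [-0.014  0.024 -4.707] sem [0.078 0.07  0.075] M [-0.07   1.382 -0.002] [0.004 0.005 0.004] bail [0.0021 0.0004 0.0266]
```

Request:
play_rows(rows=[{"gripper": 0, "linear": [0, -0.0005, 0.001], "delta_rot": [0, 0, 0]}, {"gripper": 0, "linear": [0, -0.0016, 0.0025], "delta_rot": [0, 0, 0]}, {"gripper": 0, "linear": [0, -0.0029, 0.0046], "delta_rot": [0, 0, 0]}, {"gripper": 0, "linear": [0, -0.0043, 0.0068], "delta_rot": [0, 0, 0]}, {"gripper": 0, "linear": [0, -0.0057, 0.009], "delta_rot": [0, 0, 0]}, {"gripper": 0, "linear": [0, -0.0071, 0.0112], "delta_rot": [0, 0, 0]}, {"gripper": 0, "linear": [0, -0.0083, 0.0132], "delta_rot": [0, 0, 0]}, {"gripper": 0, "linear": [0, -0.0094, 0.0149], "delta_rot": [0, 0, 0]}, {"gripper": 0, "linear": [0, -0.0102, 0.0161], "delta_rot": [0, 0, 0]}, {"gripper": 0, "linear": [0, -0.0107, 0.0169], "delta_rot": [0, 0, 0]}])

```text
clock: 15.8
tool_pos: [0.494, 0.1499, 0.1855]
orientation: [0.192, 0.662, 0.696, 0.202]
wrist_force: [-0.2, 1.2, -4.5]
width: 0.148
```

```bash
python3 avg.py 4; python3 snap.py scene s8
python3 - <<'E'
from h import *
im=np.load("s8.npz")["im"][185:245,240:310]
cv2.imwrite("pics/s8c.png",cv2.resize(im[:,:,::-1],None,fx=9,fy=9,interpolation=cv2.INTER_CUBIC))
E
```

```text
16.0 [0.4941 0.1499 0.1857] F [-0.063 -0.06  -4.725] sem [0.105 0.428 0.179] M [-0.063  1.361  0.003] [0.011 0.003 0.013] bail [0.0022 0.0004 0.0067]
16.0 [0.4941 0.1499 0.1857] 0.0026023599327680636 [ 0.169 -0.018 -0.758  0.269 -0.063  0.1  ] [-0.47  0.57 -3.95] 0.14781241238725773
```

View pics/s8c.png

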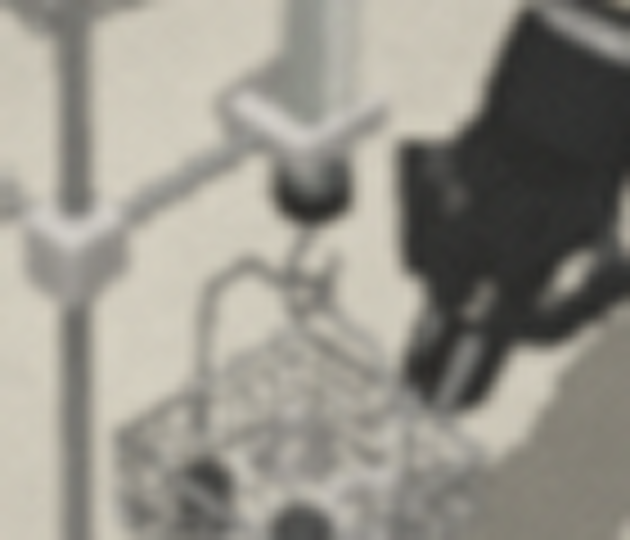

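The bail is inside the U, with the tip showing in front of it and no load yet. Now I ease down at about 2 cm/s.

Request:
play_rows(rows=[{"gripper": 0, "linear": [0, -0.0005, 0.0008], "delta_rot": [0, 0, 0]}, {"gripper": 0, "linear": [0, -0.0013, 0.0021], "delta_rot": [0, 0, 0]}, {"gripper": 0, "linear": [0, -0.0021, 0.0034], "delta_rot": [0, 0, 0]}, {"gripper": 0, "linear": [0, -0.0029, 0.0046], "delta_rot": [0, 0, 0]}, {"gripper": 0, "linear": [0, -0.0037, 0.0059], "delta_rot": [0, 0, 0]}, {"gripper": 0, "linear": [0, -0.0048, 0.0076], "delta_rot": [0, 0, 0]}, {"gripper": 0, "linear": [0, -0.0059, 0.0093], "delta_rot": [0, 0, 0]}, {"gripper": 0, "linear": [0, -0.0069, 0.0109], "delta_rot": [0, 0, 0]}, {"gripper": 0, "linear": [0, -0.0078, 0.0123], "delta_rot": [0, 0, 0]}, {"gripper": 0, "linear": [0, -0.0083, 0.0131], "delta_rot": [0, 0, 0]}])

```text
clock: 17.05
tool_pos: [0.4941, 0.1499, 0.1701]
orientation: [0.192, 0.662, 0.696, 0.202]
wrist_force: [0.3, 0.3, -4.2]
width: 0.153
```

```bash
python3 avg.py 8
```

```text
17.45 [0.4941 0.1499 0.1703] F [ 0.19  -0.046 -4.275] sem [0.118 0.15  0.124] M [-0.073  1.223 -0.013] [0.011 0.01  0.008] bail [ 0.0022  0.0004 -0.0087]
```

Request:
play_rows(rows=[{"gripper": 0, "linear": [0, -0.0005, 0.0008], "delta_rot": [0, 0, 0]}, {"gripper": 0, "linear": [0, -0.0014, 0.0022], "delta_rot": [0, 0, 0]}, {"gripper": 0, "linear": [0, -0.0025, 0.0039], "delta_rot": [0, 0, 0]}, {"gripper": 0, "linear": [0, -0.0036, 0.0057], "delta_rot": [0, 0, 0]}, {"gripper": 0, "linear": [0, -0.0048, 0.0076], "delta_rot": [0, 0, 0]}, {"gripper": 0, "linear": [0, -0.006, 0.0095], "delta_rot": [0, 0, 0]}, {"gripper": 0, "linear": [0, -0.0072, 0.0114], "delta_rot": [0, 0, 0]}, {"gripper": 0, "linear": [0, -0.0083, 0.0131], "delta_rot": [0, 0, 0]}, {"gripper": 0, "linear": [0, -0.0092, 0.0146], "delta_rot": [0, 0, 0]}, {"gripper": 0, "linear": [0, -0.0096, 0.0152], "delta_rot": [0, 0, 0]}])

```text
clock: 18.45
tool_pos: [0.4942, 0.1499, 0.1522]
orientation: [0.192, 0.662, 0.696, 0.202]
wrist_force: [1.1, 0.5, -3.4]
width: 0.152
```

```bash
python3 avg.py 8; python3 snap.py scene s9;python3 - <<'E'
from h import *
im=np.load("s9.npz")["im"][160:250,235:325]
cv2.imwrite("pics/s9c.png",cv2.resize(im[:,:,::-1],None,fx=6.5,fy=6.5,interpolation=cv2.INTER_CUBIC))
E
```

```text
18.85 [0.4942 0.1499 0.1524] F [ 0.859  0.155 -2.506] sem [0.171 0.112 0.154] M [-0.068  0.939 -0.014] [0.009 0.01  0.013] bail [ 0.0023  0.0004 -0.0266]
18.85 [0.4942 0.1499 0.1524] 0.0014648028904435445 [ 0.169  0.027 -0.827  0.156 -0.063  0.1  ] [ 1.16 -0.05 -3.63] 0.1474917913778995
```

View pics/s9c.png

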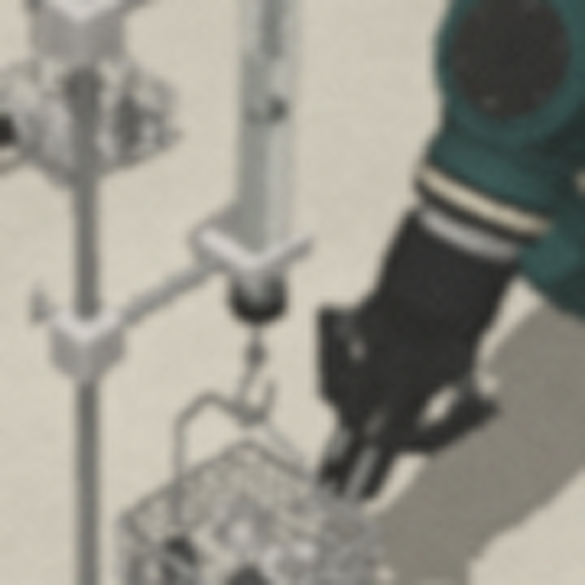

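Fx = +0.9 N means the bail rides about 2.5 mm to the front side of the U. That agrees with the scene camera's hint, so I'll shift +2.5 mm forward while continuing down.

Request:
play_rows(rows=[{"gripper": 0, "linear": [0, 0.0001, 0.001], "delta_rot": [0, 0, 0]}, {"gripper": 0, "linear": [0, -0.0003, 0.0027], "delta_rot": [0, 0, 0]}, {"gripper": 0, "linear": [0, -0.001, 0.0047], "delta_rot": [0, 0, 0]}, {"gripper": 0, "linear": [0, -0.0018, 0.0067], "delta_rot": [0, 0, 0]}, {"gripper": 0, "linear": [0, -0.0028, 0.0088], "delta_rot": [0, 0, 0]}, {"gripper": 0, "linear": [0, -0.0039, 0.0108], "delta_rot": [0, 0, 0]}, {"gripper": 0, "linear": [0, -0.0051, 0.0127], "delta_rot": [0, 0, 0]}, {"gripper": 0, "linear": [0, -0.0062, 0.0144], "delta_rot": [0, 0, 0]}, {"gripper": 0, "linear": [0, -0.0071, 0.0159], "delta_rot": [0, 0, 0]}, {"gripper": 0, "linear": [0, -0.0075, 0.0165], "delta_rot": [0, 0, 0]}])

```text
clock: 19.9
tool_pos: [0.4967, 0.15, 0.1343]
orientation: [0.192, 0.662, 0.696, 0.202]
wrist_force: [-1.5, -1.0, -0.7]
width: 0.147
```

```bash
python3 avg.py 15
```

```text
20.65 [0.4967 0.15   0.1345] F [-1.264 -0.09  -1.125] sem [0.141 0.122 0.131] M [-0.049  0.794 -0.026] [0.008 0.008 0.005] bail [ 0.0048  0.0004 -0.0445]
```

```bash
python3 snap.py scene s10;python3 - <<'E'
from h import *
im=np.load("s10.npz")["im"][160:260,230:330]
cv2.imwrite("pics/s10c.png",cv2.resize(im[:,:,::-1],None,fx=6,fy=6,interpolation=cv2.INTER_CUBIC))
E
python3 meas.py s9 s10
```

```text
20.65 [0.4967 0.15   0.1345] 0.0006176452417271813 [ 0.169  0.059 -0.858  0.093 -0.063  0.099] [-0.72 -0.03 -1.57] 0.14724962754821114
s9 754 [  0   0   0  99 144 138 110  80 103  12   2   4   4   9   7  20  15]
[[0.079, 0.001, 0.13], [0.102, -0.001, 0.128], [0.083, 0.0, 0.127], [0.103, 0.001, 0.125], [0.107, 0.004, 0.125], [0.078, 0.0, 0.124], [0.085, 0.002, 0.12], [0.08, -0.002, 0.119], [0.093, 0.0, 0.119], [0.091, -0.006, 0.118], [0.089, 0.002, 0.118], [0.088, -0.004, 0.118]] [0.0902717  0.00394822 0.10201727]
0.03 132 [-0.0153  0.0296]
0.06 173 [-0.0153  0.0283]
0.1 137 [-0.0155  0.0289]
0.13 126 [-0.0127  0.0297]
s10 739 [  0  43 154 158  82  94 121  11   3   6   6   6   8  15  18   7   3]
[[0.105, 0.002, 0.127], [0.1, -0.003, 0.126], [0.107, 0.005, 0.121], [0.103, 0.001, 0.121], [0.08, 0.003, 0.118], [0.079, 0.002, 0.112], [0.103, 0.001, 0.111], [0.106, 0.004, 0.11], [0.084, 0.002, 0.11], [0.08, -0.002, 0.109], [0.093, 0.006, 0.103], [0.082, 0.001, 0.103]] [0.09223382 0.00536495 0.09075184]
0.03 146 [-0.0331  0.0165]
0.06 201 [-0.0325  0.0207]
0.1 137 [-0.0323  0.019 ]
0.13 169 [-0.03  0.02]
```

View pics/s10c.png

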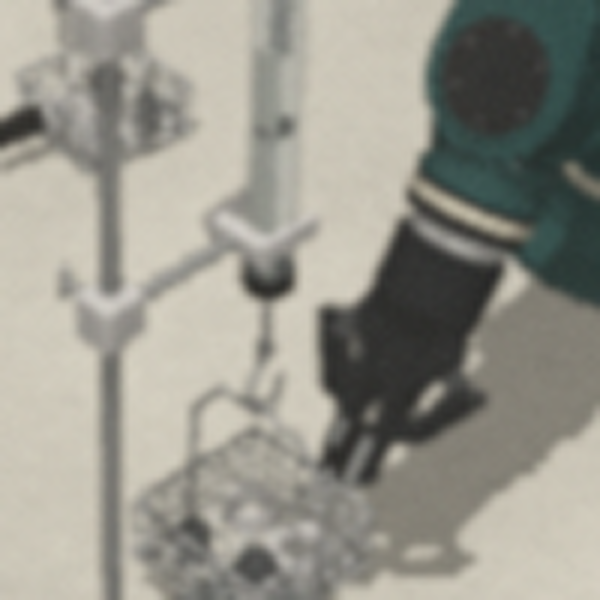

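Still level and hooked. About 1.2 N is left on the gripper. I'll ease down another 11 mm and back 1.2 mm to relieve Fx.

Request:
play_rows(rows=[{"gripper": 0, "linear": [0, -0.0005, 0.0005], "delta_rot": [0, 0, 0]}, {"gripper": 0, "linear": [0, -0.0013, 0.0015], "delta_rot": [0, 0, 0]}, {"gripper": 0, "linear": [0, -0.0023, 0.0028], "delta_rot": [0, 0, 0]}, {"gripper": 0, "linear": [0, -0.0034, 0.0042], "delta_rot": [0, 0, 0]}, {"gripper": 0, "linear": [0, -0.0046, 0.0057], "delta_rot": [0, 0, 0]}, {"gripper": 0, "linear": [0, -0.0057, 0.0071], "delta_rot": [0, 0, 0]}, {"gripper": 0, "linear": [0, -0.0065, 0.0082], "delta_rot": [0, 0, 0]}, {"gripper": 0, "linear": [0, -0.0069, 0.0087], "delta_rot": [0, 0, 0]}, {"gripper": 0, "linear": [0, -0.0069, 0.0087], "delta_rot": [0, 0, 0]}])

```text
clock: 21.6
tool_pos: [0.4957, 0.15, 0.1235]
orientation: [0.192, 0.661, 0.696, 0.202]
wrist_force: [4.9, 0.4, -0.8]
width: 0.146
```

```bash
python3 avg.py 60
```

```text
24.6 [0.4955 0.15   0.1235] F [ 4.046  0.209 -0.27 ] sem [0.072 0.061 0.072] M [-0.009  0.267 -0.002] [0.004 0.004 0.004] bail [ 0.0036  0.0004 -0.0555]
```

Vertical load is nearly all on the hook, but moving back stored 4 N of lateral force, because the bail sticks in the hook. I'll unload that with about 0.9 mm forward and lower 2 mm.

Request:
play_rows(rows=[{"gripper": 0, "linear": [0, 0, 0.0005], "delta_rot": [0, 0, 0]}, {"gripper": 0, "linear": [0, -0.0001, 0.001], "delta_rot": [0, 0, 0]}, {"gripper": 0, "linear": [0, -0.0002, 0.0016], "delta_rot": [0, 0, 0]}, {"gripper": 0, "linear": [0, -0.0003, 0.0022], "delta_rot": [0, 0, 0]}, {"gripper": 0, "linear": [0, -0.0003, 0.0022], "delta_rot": [0, 0, 0]}, {"gripper": 0, "linear": [0, -0.0003, 0.0022], "delta_rot": [0, 0, 0]}])

```text
clock: 25.2
tool_pos: [0.4962, 0.15, 0.1213]
orientation: [0.192, 0.662, 0.696, 0.202]
wrist_force: [-0.5, 0.0, 0.3]
width: 0.147
```

```bash
python3 avg.py 20
```

```text
26.2 [0.4964 0.1501 0.1214] F [-0.411  0.006 -0.297] sem [0.087 0.118 0.084] M [-0.022  0.552  0.006] [0.006 0.007 0.005] bail [ 0.0045  0.0004 -0.0576]
```

Request:
play_rows(rows=[{"gripper": 0, "linear": [0, -0.0004, 0.0006], "delta_rot": [0, 0, 0]}, {"gripper": 0, "linear": [0, -0.0008, 0.0012], "delta_rot": [0, 0, 0]}, {"gripper": 0, "linear": [0, -0.0012, 0.0018], "delta_rot": [0, 0, 0]}, {"gripper": 0, "linear": [0, -0.0014, 0.0021], "delta_rot": [0, 0, 0]}, {"gripper": 0, "linear": [0, -0.0014, 0.0021], "delta_rot": [0, 0, 0]}, {"gripper": 0, "linear": [0, -0.0014, 0.0021], "delta_rot": [0, 0, 0]}])

```text
clock: 26.8
tool_pos: [0.4964, 0.15, 0.1189]
orientation: [0.192, 0.662, 0.696, 0.202]
wrist_force: [0.0, -0.5, -0.5]
width: 0.148
```

```bash
python3 avg.py 60
```

```text
29.8 [0.4964 0.15   0.1189] F [-0.163  0.025  0.009] sem [0.068 0.059 0.055] M [-0.026  0.487 -0.001] [0.004 0.004 0.003] bail [ 0.0045  0.0004 -0.0601]
```

Hook load ≈ weight: residual Fz 0.01 ± 0.06 N, Fx -0.16 N, and the descent of about 58 mm matches 4.7 N / 80 N/m. I'll lower the grip force, then open a little.

Request:
play_rows(newtons=20, rows=[{"gripper": 0, "linear": [0, 0, 0], "delta_rot": [0, 0, 0]}, {"gripper": 0, "linear": [0, 0, 0], "delta_rot": [0, 0, 0]}, {"gripper": 0, "linear": [0, 0, 0], "delta_rot": [0, 0, 0]}, {"gripper": 0, "linear": [0, 0, 0], "delta_rot": [0, 0, 0]}, {"gripper": 0, "linear": [0, 0, 0], "delta_rot": [0, 0, 0]}])

```text
clock: 30.3
tool_pos: [0.4964, 0.15, 0.1189]
orientation: [0.192, 0.662, 0.696, 0.202]
wrist_force: [-0.1, 0.3, -0.3]
width: 0.153
```

```bash
python3 avg.py 20; python3 -c "
from h import *
print(observe()['width'])"
```

```text
31.3 [0.4964 0.15   0.1189] F [-0.071  0.11   0.012] sem [0.127 0.06  0.124] M [-0.028  0.485 -0.006] [0.008 0.007 0.008] bail [ 0.0045  0.0004 -0.0601]
0.149847938064872
```

Request:
play_rows(rows=[{"gripper": 0.16, "linear": [0, 0, 0], "delta_rot": [0, 0, 0]}, {"gripper": 0.17, "linear": [0, 0, 0], "delta_rot": [0, 0, 0]}, {"gripper": 0.18, "linear": [0, 0, 0], "delta_rot": [0, 0, 0]}, {"gripper": 0.2, "linear": [0, 0, 0], "delta_rot": [0, 0, 0]}, {"gripper": 0.23, "linear": [0, 0, 0], "delta_rot": [0, 0, 0]}, {"gripper": 0.27, "linear": [0, 0, 0], "delta_rot": [0, 0, 0]}, {"gripper": 0.32, "linear": [0, 0, 0], "delta_rot": [0, 0, 0]}, {"gripper": 0.4, "linear": [0, 0, 0], "delta_rot": [0, 0, 0]}, {"gripper": 0.5, "linear": [0, 0, 0], "delta_rot": [0, 0, 0]}, {"gripper": 0.6, "linear": [0, 0, 0], "delta_rot": [0, 0, 0]}])

```text
clock: 32.3
tool_pos: [0.4964, 0.15, 0.1189]
orientation: [0.192, 0.662, 0.696, 0.202]
wrist_force: [-0.3, 0.6, -0.4]
width: 0.598
```

```bash
python3 avg.py 6; python3 snap.py wrist w11; python3 snap.py scene s11
```

```text
32.6 [0.4964 0.15   0.1189] F [ 0.124  0.067 -0.298] sem [0.152 0.292 0.069] M [-0.019  0.47   0.003] [0.013 0.013 0.011] bail [ 0.0045  0.0004 -0.0601]
32.6 [0.4964 0.15   0.1189] 0.0013170173702092972 [ 0.169  0.084 -0.889  0.037 -0.063  0.099] [-0.12  0.11  0.49] 0.597777572045183
32.65 [0.4964 0.15   0.1189] 0.0012472406017075902 [ 0.169  0.084 -0.889  0.037 -0.063  0.099] [0.43 0.27 0.44] 0.5990547148991731
```

View pics/w11.png

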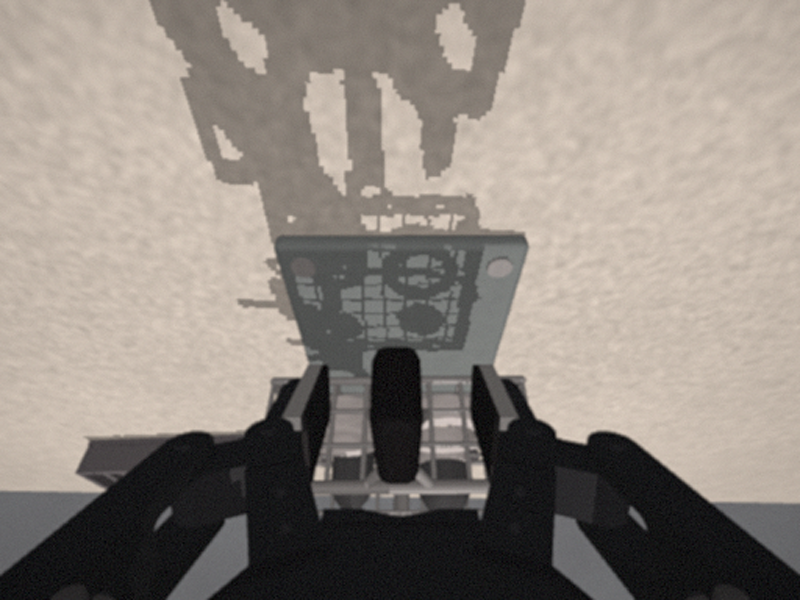

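View pics/s11.png

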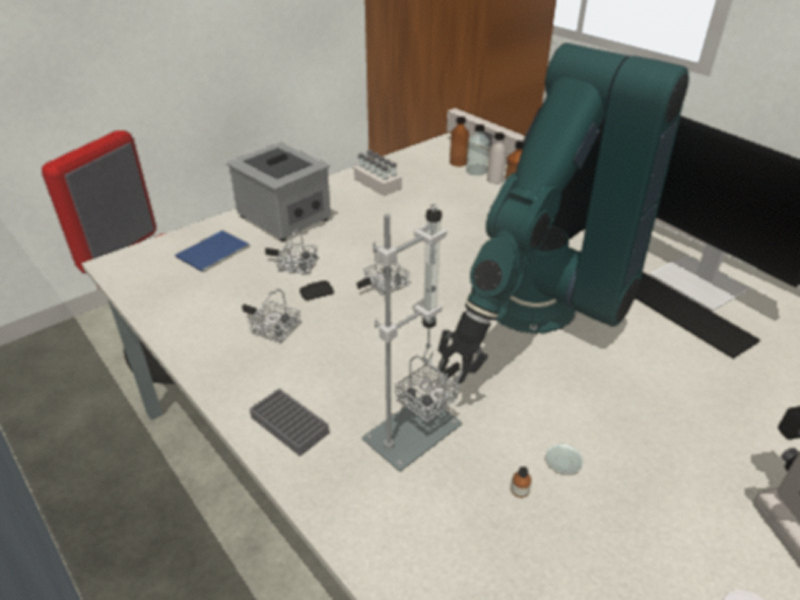

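Released: the basket hangs freely on the hook, with the grip centred between the open jaws. Now I back off along the tool axis.

Request:
play_rows(rows=[{"gripper": 0.6, "linear": [0, 0, -0.003], "delta_rot": [0, 0, 0]}, {"gripper": 0.6, "linear": [0, 0, -0.01], "delta_rot": [0, 0, 0]}, {"gripper": 0.6, "linear": [0, 0, -0.022], "delta_rot": [0, 0, 0]}, {"gripper": 0.6, "linear": [0, 0, -0.036], "delta_rot": [0, 0, 0]}, {"gripper": 0.6, "linear": [0, 0, -0.052], "delta_rot": [0, 0, 0]}, {"gripper": 0.6, "linear": [0, 0, -0.07], "delta_rot": [0, 0, 0]}, {"gripper": 0.6, "linear": [0, 0, -0.09], "delta_rot": [0, 0, 0]}, {"gripper": 0.6, "linear": [0, 0, -0.108], "delta_rot": [0, 0, 0]}, {"gripper": 0.6, "linear": [0, 0, -0.12], "delta_rot": [0, 0, 0]}, {"gripper": 0.6, "linear": [0, 0, -0.12], "delta_rot": [0, 0, 0]}])

```text
clock: 33.7
tool_pos: [0.4321, 0.1469, 0.2221]
orientation: [0.193, 0.661, 0.696, 0.203]
wrist_force: [-1.0, -0.1, -0.2]
width: 0.599
```

Request:
play_rows(rows=[{"gripper": 0.6, "linear": [0, 0, 0], "delta_rot": [0, 0, 0]}, {"gripper": 0.6, "linear": [0, 0, 0], "delta_rot": [0, 0, 0]}, {"gripper": 0.6, "linear": [0, 0, 0], "delta_rot": [0, 0, 0]}, {"gripper": 0.6, "linear": [0, 0, 0], "delta_rot": [0, 0, 0]}, {"gripper": 0.6, "linear": [0, 0, 0], "delta_rot": [0, 0, 0]}, {"gripper": 0.6, "linear": [0, 0, 0], "delta_rot": [0, 0, 0]}, {"gripper": 0.6, "linear": [0, 0, 0], "delta_rot": [0, 0, 0]}, {"gripper": 0.6, "linear": [0, 0, 0], "delta_rot": [0, 0, 0]}, {"gripper": 0.6, "linear": [0, 0, 0], "delta_rot": [0, 0, 0]}, {"gripper": 0.6, "linear": [0, 0, 0], "delta_rot": [0, 0, 0]}])

```text
clock: 34.7
tool_pos: [0.4321, 0.1468, 0.2221]
orientation: [0.193, 0.661, 0.696, 0.203]
wrist_force: [-0.2, -0.6, -0.4]
width: 0.603
```

```bash
python3 - <<'E'
from h import *
S=np.array([.5838,.154,.275]); B=np.stack([[np.cos(.05),np.sin(.05),0],[-np.sin(.05),np.cos(.05),0],[0,0,1]],1)
K,T,_=cam("scene")
prev=None
for i in range(12):
    im,d=get_image("scene"); L=(cloud(K,T,d)-S)@B
    m=(d>0)&(abs(L[...,0])<.065)&(abs(L[...,1])<.065)&(L[...,2]<-.12)&(L[...,2]>-.21)
    q=L[m]; g=im.astype(float)
    diff=0 if prev is None else np.abs(g-prev)[190:290,240:310].mean()
    prev=g
    if i%3==0: print(i,m.sum(),q.mean(0).round(4),"zmin",np.percentile(q[:,2],2)+.275,diff.round(2) if i else 0)
for lo in(-.05,-.02,.02):
    k=q[(q[:,0]>lo)&(q[:,0]<lo+.03)]; print(lo,np.percentile(k[:,2],[2,98]))
cv2.imwrite("pics/s12c.png",cv2.resize(im[150:290,225:325][:,:,::-1],None,fx=4,fy=4,interpolation=cv2.INTER_CUBIC))
E
python3 snap.py top t12
python3 - <<'E'
from h import *
a=np.load("top0.npz")["im"].astype(int);b=np.load("t12.npz")["im"].astype(int)
for n,(u,v) in dict(mouse=(335,193),bottle=(133,177),dish=(132,209)).items(): print(n,np.abs(a-b)[v-15:v+15,u-15:u+15].mean())
E
```

```text
0 658 [ 0.0026  0.0006 -0.1644] zmin 0.08652122660046738 0
3 658 [ 0.0025  0.0004 -0.1646] zmin 0.08634830747961775 0.93
6 659 [ 0.0026  0.0003 -0.1646] zmin 0.08554655796753985 0.92
9 656 [ 0.0028  0.0006 -0.1644] zmin 0.08530790163871751 0.93
-0.05 [-0.18787985 -0.13675175]
-0.02 [-0.18730221 -0.12876543]
0.02 [-0.18943234 -0.13804496]
35.3 [0.432  0.1468 0.2221] 0.0028663724257942903 [ 0.193 -0.167 -0.771  0.404 -0.076  0.12 ] [ 0.84  0.37 -0.24] 0.6031882319971548
mouse 9.215555555555556
bottle 11.38888888888889
dish 12.017777777777777
```

View pics/s12c.png

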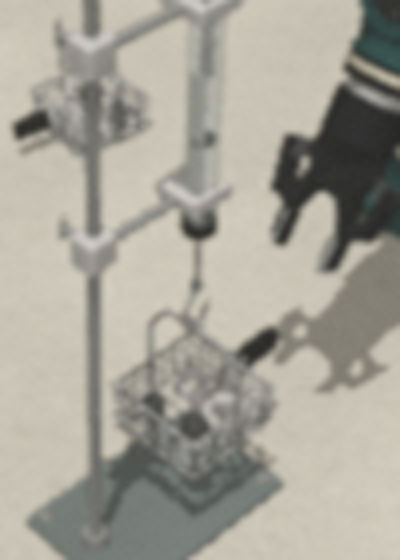

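The basket hangs still and level at about 86 mm, and the gripper is clear. The bystander image differences may be just brightness, so I'll check that by position.

Run:
```python
from h import *
a=np.load("top0.npz")["im"];b=np.load("t12.npz")["im"]
print(a[180:200,30:60].mean(),b[180:200,30:60].mean())
ga,gb=[cv2.cvtColor(x,cv2.COLOR_RGB2GRAY) for x in(a,b)]
for n,(u,v) in dict(mouse=(335,193),bottle=(133,177),dish=(132,209)).items():
    r=cv2.matchTemplate(gb[v-25:v+25,u-25:u+25],ga[v-16:v+16,u-14:u+14],cv2.TM_CCOEFF_NORMED); _,s,_,p=cv2.minMaxLoc(r); print(n,s,p[0]-11,p[1]-9)
hand_in()
```

```text
180.07444444444445 168.79444444444445
mouse 0.9994081258773804 0 0
bottle 0.9986221790313721 0 0
dish 0.99364173412323 0 0
the job is handed in; nothing more can be done
```

The basket farthest to the robot's left is hanging by its bail on the balance's hook, released and still. I handed the job in at about 35 s; the hand-in gives no verdict.

**What I did:** I lifted the basket by its front grip, levelled it, and hooked the bail over the tip. I then eased it down at about 2 cm/s until the wrist force in z read 0.01 ± 0.06 N. After that I lowered the grip force, opened the jaws in small steps and backed off 12 cm.

**Last checks:**
- **Hanging:** the basket is level, its underside is about 86 mm above the bench, and it did not move over 12 frames.
- **Weight:** it read about 4.7 N before hooking. The hook dropped roughly 58 mm, against 58.8 mm expected from the spring rate. I inferred that drop from the gripper's position; I did not read the pointer.
- **Bystanders:** the dish, bottle and mouse show no shift in the top view. Their pixel differences were only a brightness change.

**What disagreed or went less well:**
- **Hook position:** the scene and wrist cameras differed by 2 to 4 mm in x.
- **Sideways force:** about 4 N built up for a few seconds when I shifted the bail back in the hook, because the bail was sticking. I reduced it to about 0.2 N before letting go.
- **Not measured:** I did not measure the pointer's speed during the release.

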